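Load the annealing sled and slide it in under the kiln rim

TASK

Lay the long bar of cullet flat and lengthwise on the two ridges of the steel sled, then slide the loaded sled, kept flat on the firebricks, in under the steel rim bar and on until its front lip is up against the brick at the end. With the sled home, slide the damper plate fully across the mouth to shut it, leaving the cullet on the ridges and the other two cullet chunks and the tin cup where they stand.

Things in the scene. Friction and masses are not known exactly. Their poses are not given: they have to be found in the camera images.
- bay: Fixed firebrick kiln throat. Origin on the table under mid-mouth; +x is the way in (about world +y, turned up to 0.12 rad), +y faces the robot. Floor slab 190 mm wide, top at z = 25 mm, x = -280 to 250 mm. From x = 0 to 250 mm a channel 130 mm wide, open above beyond the rim bar, lies between walls 30 mm thick, tops 35 mm above the floor.
- rim_bar (a point): Middle of the underside of the fixed steel rim bar that bridges the mouth (bay x = 15 mm): 60 mm above the bay's floor. The bar covers bay x = 0 to 30 mm over the full 190 mm width, 10 mm thick, on two brick pillars that flank the channel. A hand does not fit under it: fingers must come down before it or behind it.
- end_brick (a point): Foot, on the bay's floor, of the face of the brick that ends the channel (bay x = 210 mm); the brick is 35 mm high. The sled is home when its front lip meets this face: its origin is then at bay x = 125 mm.
- sled: Loose steel sled, 170 mm long (x), 96 mm wide (y), base plate 8 mm thick, 0.45 to 0.7 kg; origin mid-underside, +x its front. Two cross ridges 10 mm long (x), 36 mm wide (y) at x = -55 and 5 mm, tops 24 mm above the underside. Starts before the mouth at bay x = -165 to -130 mm, up to 10 mm off to a side, up to 0.08 rad askew, front towards the mouth.
- sled_lip (a point): Middle of the top of the sled's upright front lip: sled x = 82.5 mm, 36 mm above the underside, 5 mm thick, full width. Behind it the plate is bare for 70 mm as far as the front ridge (55 mm to the end of a cullet laid on the saddle). The tail has a like lip at x = -82.5 mm, top 20 mm above the underside.
- sled_saddle (a point): Point midway between the two ridges at the height of their tops (sled x = -25 mm, z = 24 mm): the middle of the long cullet's underside belongs here, its length along the sled. So laid, it passes 12 mm below the rim bar.
- long_cullet: The long cullet: a frosted green glass bar 100 mm long (x), 40 mm wide (y), 24 mm high, about 0.24 kg; origin at the middle of its underside. Lies flat on the table between robot and bay, in any of the three cullet places.
- damper (a joint): Sliding steel damper plate before the rim bar (bay x = -20 mm, 6 mm thick, 130 mm wide, top 50 mm above the bay's floor). 0 = parked open on the robot's side, 0.16 m = shut, fully across the mouth, at a stop. Slides to bay -y, away from the robot, and stays where left; resists with about 2 N plus 6 N per m/s. Starts at 0 to 0.03.
- damper_grip (a point): Point on the axis of the damper's upright round wooden handle (18 mm diameter, from 50 to 90 mm above the bay's floor), 72 mm above the floor. The handle stands at the middle of the plate: at bay y = 160 mm when parked, 0 when shut.
- lump_cullet: Bystander: squat six-sided green glass lump, 68 mm across, 42 mm high; origin at the middle of its underside.
- step_cullet: Bystander: stepped green glass chunk 70 x 56 mm, 40 mm high; origin at the middle of its underside.
- tin_cup: Bystander: blue enamel tin cup, 80 mm across, 75 mm high, handle at +y; origin at the middle of its underside.
Mind the look-alikes: they are no part of the job. What is shaped like the long_cullet but purple or red is not meant. Leave any orange look-alike of the sled alone.

How it is judged:
By the outcome, as a careful person would: the job done as asked, in the order asked, and still so for the second after the job is handed in, with the robot touching nothing.
It also fails if it takes over 69 s, if anything falls off the work surface, if the arm or the gripper's body presses on something with over 40 N, if the wrist force passes 120 N, or if a joint passes its speed limit or range.

ROBOT

A 6-joint arm with a two-finger parallel gripper is mounted at the origin on the work surface. World frame = base frame: x ahead of the robot, y to its left, z up, the work surface at z = 0. Lengths are in m, angles in rad, forces in N, time in s.
With the tool pointing down it reaches from about 0.375 to 0.9 m from the base axis. Payload 3.1 kg.
Tool frame: the origin (TCP) lies midway between the tips of the shut fingers; the grasp point (between the pads) lies 19 mm behind it; x points along the fingers, y is the direction in which the jaws open and shut, and the axes are right-handed (so a half turn about x gives the same grasp; the last joint's range is limited). The gripper opens to 85 mm and grips with 20 to 120 N. Pads are 22 mm wide; open, the fingers measure 114 mm over their backs; the gripper's body (76 mm by 85 mm) begins 54 mm behind the grasp point. The pads swing forward as they close: fully open they stand 13 mm farther back than shut.
Start: joints at [-1.456, 0.527, 1.433, -0, 1.181, -0.178], TCP at [0.18, -0.598, 0.231] pointing down, gripper open.
Joint ranges: [-3.08, 3.08], [-0.75, 2.2], [0.22, 2.44], [-1.43, 4.57], [0, 2.65], [-2.85, 2.85]. Speed limits (rad/s): [2.79, 2.79, 3.14, 3.14, 3.14, 3.14].

INTERFACE

Orientations are given as a unit quaternion [x, y, z, w].
In Python, from station import manip gives the robot as it stands.
- The arm moves only by the tool carry_out, never from a script. Its argument "commands" is a list that holds one entry, the list of rows, each a list of 7 numbers: the shift along the tool's x, y, z in units of 25 mm (1.0 is 25 mm), then the turn, a rotation vector about the tool's x, y, z in units of 5 degrees (1.0 is 5 degrees), then the finger opening in mm, from 0 to 85.4. A call has exactly 5 rows; each row is the pose to reach, as a shift and turn from the pose commanded when the call began, along the tool's axes at that moment; what a row does not reach only later rows make up. A row lasts 1/10 s, in which the tool goes at most 50 mm and 8.59 degrees, less where a joint would pass 70% of its speed; a pose out of reach is approached as far as the arm can. A call with a gripper value outside its range is refused whole. The fingers move at their own pace and stop on an object; "force" is the grip in N (left out, the last holds). Time passes only in rows, so rows that repeat a pose let the fingers close, or fill a call up. It gives the time, the measured TCP pose, the force and the opening at its end, in the units of the state.
- manip.sense(): the state, without advancing time (a new reading comes with each control period).
- manip.snapshot(name): name is "side" or "top" or "wrist"; returns a dict with "image" (384x512x3 uint8, red, green, blue), "fx", "fy", "cx", "cy" (pixels), "k1" (the pictures are not rectified: a ray, as slopes to the right and down, at radius r is drawn at 1 + k1 r^2 times it, then the intrinsics apply), "rvec" (rotation vector, rad) and "tvec" (3), from world to camera coordinates, as OpenCV has them. Camera axes: x right, y down, z forward; pixel columns grow to the right and rows downward; lengths in m; the calibration is good to about 2 mm. A picture is of the moment at which its call begins. There is no depth.
- manip.sign_off(): hands the job in, once; it reports no verdict.
The state is a dict: "t": time; "q": joint angles; "qd": joint speeds; "tau": joint torques, N m; "tcp_pos": TCP position; "tool_rot": TCP orientation; "force": force on the tool from outside, world axes, zero at the start; "ft_torque": the same for the moment, N m; "finger_gap": opening from 0.0 (shut) to 1.0 (fully open).
Only numpy, scipy, OpenCV 4.12 (cv2) and the standard library are available. Lean on these libraries where they do the work, as an engineer would, in place of code of your own. Each camera call takes 0.05 s, during which the arm holds its last target.

## Working session

There is one attempt and no reset: what is moved stays moved. The work goes in short steps, Python scripts to look and compute and a tool call to move; the robot and the scene stay as the last step left them, time stands still between calls to the robot, and variables do not carry over. Pictures are saved under pics/ and viewed, and the job is handed in when it is done.

Besides the shell and the picture viewer there is one more tool, called after "Emit:" by a JSON object that holds its "fn" and its "kwargs", one argument or row to a line. carry_out: Moves the arm, as the interface text tells. Its arguments: {"type":"object","properties":{"commands":{"type":"array"},"force":{"type":"number"}},"required":["commands"]}

```bash
ls; mkdir -p pics; python3 - <<'E'
from station import manip
import cv2
for n in ["side","top","wrist"]:
    s=manip.snapshot(n)
    cv2.imwrite(f"pics/{n}0.png",s["image"][:,:,::-1])
    print(n,{k:v for k,v in s.items() if k!="image"})
print(manip.sense())
E
```

```text
pics
side {'fx': 426.9167576916882, 'fy': 426.9167576916882, 'cx': 259.8785813067748, 'cy': 199.4809927460656, 'k1': -0.1267503931973991, 'rvec': array([ 2.15563936, -0.92634816,  0.39539112]), 'tvec': array([-0.28610029,  0.26489571,  1.16765008])}
top {'fx': 443.8748695013298, 'fy': 443.8748695013298, 'cx': 253.10223013966691, 'cy': 193.2168535352426, 'k1': -0.02832188573953374, 'rvec': array([ 2.14036282, -2.1685035 ,  0.16452455]), 'tvec': array([0.01663846, 0.44317661, 1.40501358])}
wrist {'fx': 293.4943328421499, 'fy': 293.4943328421499, 'cx': 254.57981289044596, 'cy': 189.11427115842775, 'k1': -0.034334156285475675, 'rvec': array([-2.33109132,  1.73144773,  0.24968984]), 'tvec': array([-0.62353989, -0.03635304,  0.37929696])}
{'t': 0.15, 'q': array([-1.45650469e+00,  5.28236972e-01,  1.43364008e+00, -3.18298915e-06,
        1.18137919e+00, -1.78499430e-01]), 'qd': array([ 0.00114762, -0.00314229, -0.00309967, -0.00034214,  0.00013972,
        0.0002912 ]), 'tau': array([ 1.04215411e-03, -4.42741156e+01, -1.78276992e+01, -2.40355193e-04,
        5.62612637e-03, -1.00056300e-05]), 'tcp_pos': array([ 0.18035405, -0.59782956,  0.23055782]), 'tool_rot': array([ 0.69956061,  0.1037362 , -0.69952493,  0.10256041]), 'force': array([-0.25360776, -0.13044673, -0.19812844]), 'ft_torque': array([-0.07496291, -0.03575101,  0.03237393]), 'finger_gap': 0.9996327224538145}
```

View pics/side0.png

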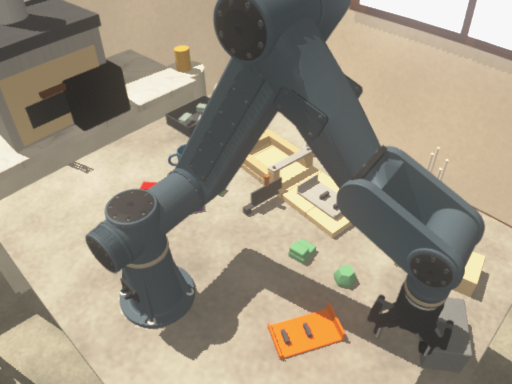

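View pics/top0.png

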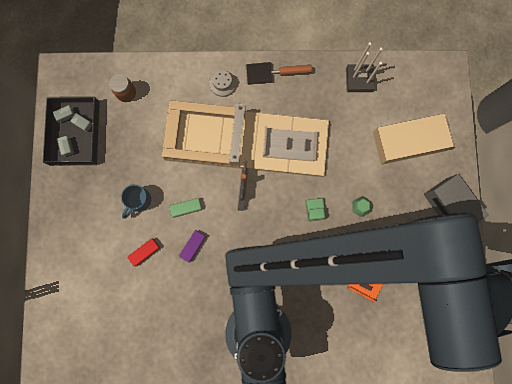

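View pics/wrist0.png

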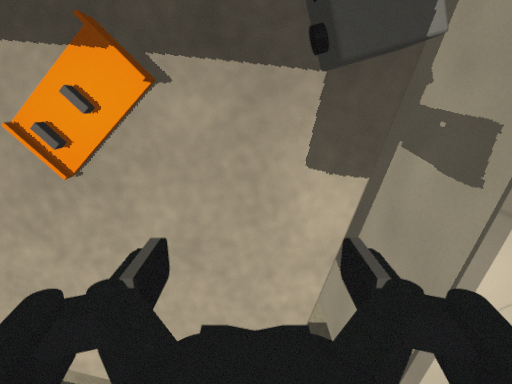

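The top view shows a green bar at (186,207), a purple one at (194,245) and a red one at (143,252). The grey steel sled is on the slab at (292,145), and an orange look-alike sled is near (367,290). The damper is at (243,188) and the rim bar at (238,133). Only the green bar fits "frosted green glass", so I'll confirm it in an enlarged crop.

```bash
cat > h.py <<'E'
from station import manip
import cv2, numpy as np
from scipy.spatial.transform import Rotation as R
def snap(n,f=None):
    s=manip.snapshot(n)
    s["K"]=np.array([[s["fx"],0,s["cx"]],[0,s["fy"],s["cy"]],[0,0,1.]]); s["D"]=np.array([s["k1"],0,0,0,0.])
    s["Rm"]=cv2.Rodrigues(np.array(s["rvec"]))[0]
    if f: cv2.imwrite(f"pics/{f}.png",s["image"][:,:,::-1])
    return s
def ray(s,px):
    u=cv2.undistortPoints(np.array(px,float).reshape(-1,1,2),s["K"],s["D"]).reshape(-1,2)
    d=np.c_[u,np.ones(len(u))]@s["Rm"]
    return -s["Rm"].T@np.array(s["tvec"]),d
def onz(s,px,z):
    c,d=ray(s,px); return c+d*((z-c[2])/d[:,2])[:,None]
def proj(s,P):
    return cv2.projectPoints(np.array(P,float).reshape(-1,3),np.array(s["rvec"]),np.array(s["tvec"]),s["K"],s["D"])[0].reshape(-1,2)
def crop(s,f,x0,y0,x1,y1,k):
    im=cv2.resize(s["image"][y0:y1,x0:x1],None,fx=k,fy=k,interpolation=cv2.INTER_CUBIC)
    cv2.imwrite(f"pics/{f}.png",im[:,:,::-1])
E
python3 - <<'E'
from h import *
s=snap("top")
crop(s,"topA",110,90,340,265,3.4)
s2=snap("side"); crop(s2,"sideA",130,90,370,270,3.3)
import pickle; pickle.dump((s,s2),open("s0.pkl","wb"))
E
```

```text
(no output)
```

View pics/topA.png

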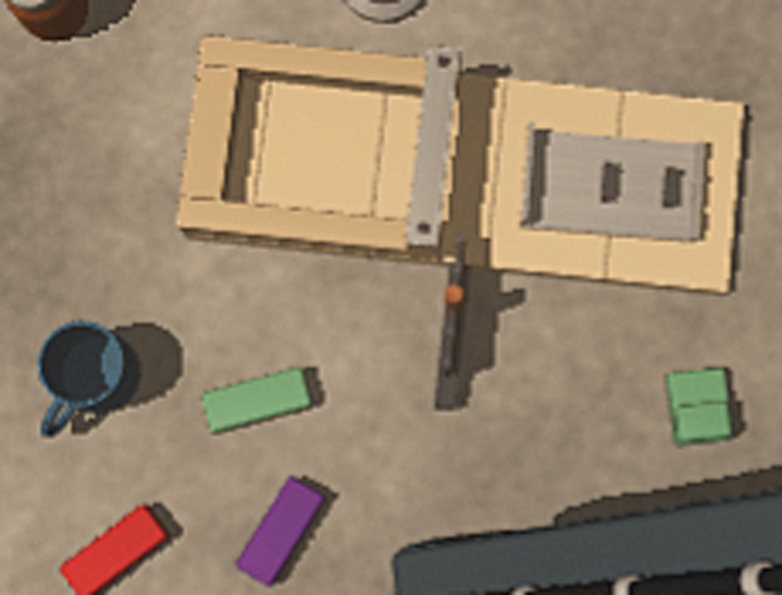

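View pics/sideA.png

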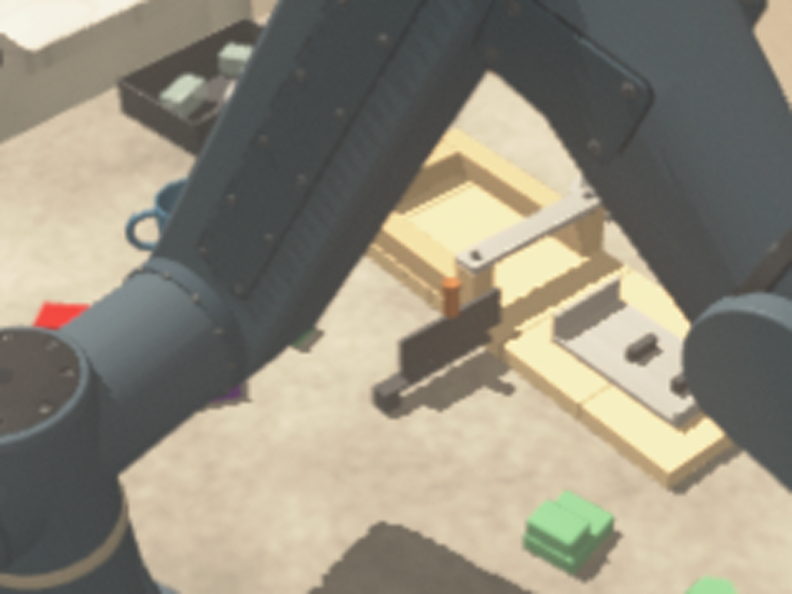

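The crop confirms the plain green bar at full-picture (186,207), corners at crop (203,395), (302,368), (313,405) and (212,432). The green ones at (316,209) and (362,205) are stepped and six-sided. Next I'll work out coarse poses from the top view.

```bash
cat > m0.py <<'E'
from h import *
import pickle
from scipy.optimize import least_squares
s,_=pickle.load(open("s0.pkl","rb"))
def c2p(c): return (np.array(c,float)+0.5)/3.4+[110,90]-0.5
def fit(pairs,base,x0):
    # pairs: (local xyz, px)
    L=np.array([p[0] for p in pairs],float);U=np.array([p[1] for p in pairs],float)
    def W(p):
        c,q=np.cos(p[2]),np.sin(p[2]); return np.c_[p[0]+c*L[:,0]-q*L[:,1],p[1]+q*L[:,0]+c*L[:,1],L[:,2]+base]
    r=least_squares(lambda p:(proj(s,W(p))-U).ravel(),x0)
    return r.x,np.abs(r.fun).max()
P=np.pi/2
bay=[((-.28,-.095,.025),c2p((745,103))),((-.28,.095,.025),c2p((730,292))),((.25,-.095,.06),c2p((203,37))),((.25,.095,.06),c2p((178,226))),
 ((.0,-.095,.095),c2p((462,49))),((.03,-.095,.095),c2p((430,46))),((.03,.095,.095),c2p((408,243))),((0,.095,.095),c2p((438,246)))]
b,e=fit(bay,0,[.6,0,P]);print("bay",b,e)
sl=[((-.085,-.048,.02),c2p((711,143))),((-.085,.048,.02),c2p((699,241))),((.085,-.048,.036),c2p((531,125))),((.085,.048,.036),c2p((523,225)))]
q,e=fit(sl,.025,[.6,-.15,P]);print("sled",q,e)
c=np.cos(b[2]);n=np.sin(b[2]);d=q[:2]-b[:2];print("sled in bay",c*d[0]+n*d[1],-n*d[0]+c*d[1],q[2]-b[2])
bar=[((.05,-.02,.024),c2p((203,393))),((-.05,-.02,.024),c2p((302,368))),((-.05,.02,.024),c2p((315,407))),((.05,.02,.024),c2p((212,433)))]
g,e=fit(bar,0,[.5,.15,P]);print("bar",g,e)
print("handle",onz(s,[c2p((453,293))],.115))
E
python3 m0.py
```

```text
bay [0.62684168 0.04328672 1.45373866] 0.6180505207551477
sled [ 0.60128005 -0.11387825  1.47705254] 1.1902228779288748
sled in bay -0.15907478591579352 0.007031330241847003 0.02331387904905413
bar [0.40087617 0.2298202  1.81355674] 0.6335841556254422
handle [[0.48565542 0.0425043  0.115     ]]
```

```bash
cat >> h.py <<'E'
def tgt(a): return np.array([[0,0,-1],[np.cos(a),np.sin(a),0],[np.sin(a),-np.cos(a),0]]).T
def plan(x,y,z,a,P0=None,a0=None):
    st=manip.sense()
    p=st["tcp_pos"] if P0 is None else np.array(P0); Rc=R.from_quat(st["tool_rot"]).as_matrix() if a0 is None else tgt(a0)
    sh=Rc.T@(np.array([x,y,z])-p)/.025
    rv=R.from_matrix(Rc.T@tgt(a)).as_rotvec(degrees=True)/5
    print("->",np.round([x,y,z,a],3),"shift",np.round(sh,2),"turn",np.round(rv,2))
def stat():
    st=manip.sense(); Rc=R.from_quat(st["tool_rot"]).as_matrix()
    print("t %.2f"%st["t"],"tcp",np.round(st["tcp_pos"],4),"yaw",np.round(np.arctan2(Rc[1,1],Rc[0,1]),4),"xdown",np.round(Rc[:,0],3),"F",np.round(st["force"],1),"gap %.3f"%st["finger_gap"],"q",np.round(st["q"],2))
E
python3 - <<'E'
from h import *
stat()
for a in (0.243,.243-np.pi):
    plan(.45,-.25,.25,a); plan(.40,.23,.25,a)
E
```

```text
t 0.25 tcp [ 0.1804 -0.5981  0.2308] yaw -1.278 xdown [-0.     0.001 -1.   ] F [-0.7 -0.7 -0.2] gap 1.003 q [-1.46  0.53  1.43  0.    1.18 -0.18]
-> [ 0.45  -0.25   0.25   0.243] shift [ -0.75 -10.22 -14.34] turn [-1.743e+01 -1.000e-02  1.000e-02]
-> [0.4   0.23  0.25  0.243] shift [ -0.73 -29.18 -17.97] turn [-1.743e+01 -1.000e-02  1.000e-02]
-> [ 0.45  -0.25   0.25  -2.899] shift [ -0.75 -10.22 -14.34] turn [1.857e+01 1.000e-02 1.000e-02]
-> [ 0.4    0.23   0.25  -2.899] shift [ -0.73 -29.18 -17.97] turn [1.857e+01 1.000e-02 1.000e-02]
```

Emit:
{"fn": "carry_out", "kwargs": {
  "commands": [
    [[-0.7,-10.2,-14.3,-17.4,0,0,80],[-0.7,-10.2,-14.3,-17.4,0,0,80],[-0.7,-10.2,-14.3,-17.4,0,0,80],[-0.7,-10.2,-14.3,-17.4,0,0,80],[-0.7,-10.2,-14.3,-17.4,0,0,80]]
  ],
  "force": 40
}}

```text
t: 0.75
tcp_pos: [0.3341, -0.3992, 0.2414]
tool_rot: [0.612, 0.354, -0.612, 0.354]
force: [1.6, -0.5, 1.0]
finger_gap: 0.935
```

```bash
python3 - <<'E'
from h import *
stat()
plan(.50,0,.25,.243);plan(.40,.23,.25,.243)
E
```

```text
t 0.75 tcp [ 0.3341 -0.3992  0.2414] yaw -0.5225 xdown [ 0. -0. -1.] F [ 1.6 -0.5  1. ] gap 0.935 q [-1.09  0.37  1.68  0.    1.09 -0.57]
-> [0.5   0.    0.25  0.243] shift [ -0.35  -2.22 -17.15] turn [-8.77  0.   -0.  ]
-> [0.4   0.23  0.25  0.243] shift [ -0.35 -10.27 -23.12] turn [-8.77  0.   -0.  ]
```

Emit:
{"fn": "carry_out", "kwargs": {
  "commands": [
    [[-0.3,-2.2,-17.1,-8.8,0,0,80],[-0.3,-2.2,-17.1,-8.8,0,0,80],[-0.3,-2.2,-17.1,-8.8,0,0,80],[-0.3,-2.2,-17.1,-8.8,0,0,80],[-0.3,-2.2,-17.1,-8.8,0,0,80]]
  ]
}}

```text
t: 1.25
tcp_pos: [0.4311, -0.1687, 0.2458]
tool_rot: [0.44, 0.553, -0.44, 0.554]
force: [1.4, -0.9, -0.4]
finger_gap: 0.934
```

```bash
python3 - <<'E'
from h import *
stat()
snap("wrist","w1")
plan(.40,.23,.2,.243)
E
```

```text
t 1.25 tcp [ 0.4311 -0.1687  0.2458] yaw 0.2278 xdown [ 0.001 -0.    -1.   ] F [ 1.4 -0.9 -0.4] gap 0.934 q [-0.62  0.29  1.81  0.    1.04 -0.84]
-> [0.4   0.23  0.2   0.243] shift [  1.93   2.42 -15.5 ] turn [-0.07 -0.06 -0.03]
```

View pics/w1.png

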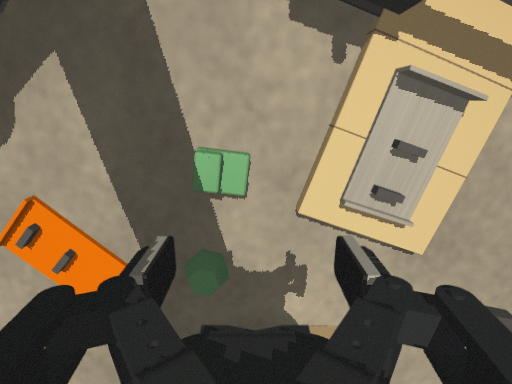

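The wrist view shows the grey sled at (415,145), the step cullet at (222,172) and the lump at (207,272). The orange look-alike is at the lower left. Next I'll move over to the bar.

Emit:
{"fn": "carry_out", "kwargs": {
  "commands": [
    [[0.4,1.6,-2,-0.1,0,0,80],[0.8,2.4,-4,-0.1,0,0,80],[1.0,2.4,-6,-0.1,0,0,80],[1.0,2.4,-8,-0.1,0,0,80],[1.0,2.4,-10,-0.1,0,0,80]]
  ]
}}

```text
t: 1.8
tcp_pos: [0.4375, 0.0708, 0.2205]
tool_rot: [0.439, 0.554, -0.439, 0.554]
force: [0.7, -0.3, 0.2]
finger_gap: 0.939
```

```bash
python3 - <<'E'
from h import *
import pickle
stat()
s=snap("wrist","w2"); pickle.dump(s,open("w2.pkl","wb"))
plan(.40,.23,.2,.243)
E
```

```text
t 1.80 tcp [0.4375 0.0708 0.2205] yaw 0.2297 xdown [-0.  0. -1.] F [ 0.7 -0.3  0.2] gap 0.939 q [-0.09  0.3   1.88  0.    0.96 -0.32]
-> [0.4   0.23  0.2   0.243] shift [ 0.85  0.12 -6.24] turn [-0.09 -0.07  0.04]
```

View pics/w2.png

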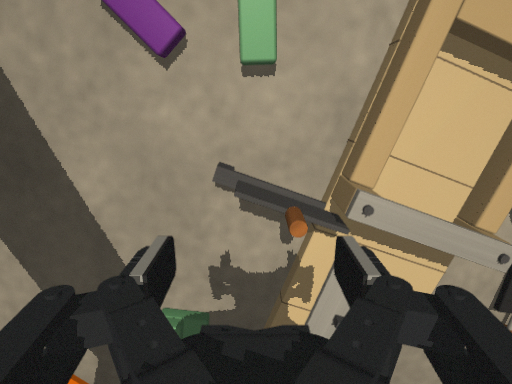

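The green bar's near end is at (257,62), with the purple bar at (145,25). The damper handle is at (296,222) and the rim bar runs (365,210)–(505,260).

Emit:
{"fn": "carry_out", "kwargs": {
  "commands": [
    [[0,-0.2,-1.5,0,0,0,80],[0,-0.4,-3,0,0,0,80],[0,-0.5,-3.5,0,0,0,80],[0,-0.5,-3.5,0,0,0,80],[0,-0.5,-3.5,0,0,0,80]]
  ]
}}

```text
t: 2.35
tcp_pos: [0.4065, 0.1508, 0.2209]
tool_rot: [0.439, 0.554, -0.439, 0.555]
force: [0.3, -0.3, -0.1]
finger_gap: 0.939
```

```bash
python3 - <<'E'
from h import *
import pickle
stat()
s=snap("wrist","w3"); pickle.dump(s,open("w3.pkl","wb"))
plan(.40,.23,.2,.243)
c=-s["Rm"].T@np.array(s["tvec"]);print("cam",c)
E
```

```text
t 2.35 tcp [0.4065 0.1508 0.2209] yaw 0.2309 xdown [ 0.001 -0.001 -1.   ] F [ 0.3 -0.3 -0.1] gap 0.939 q [ 0.1   0.29  1.9  -0.    0.95 -0.13]
-> [0.4   0.23  0.2   0.243] shift [ 0.83  0.46 -3.16] turn [-0.15  0.01 -0.01]
cam [0.38983648 0.22092063 0.36371694]
```

View pics/w3.png

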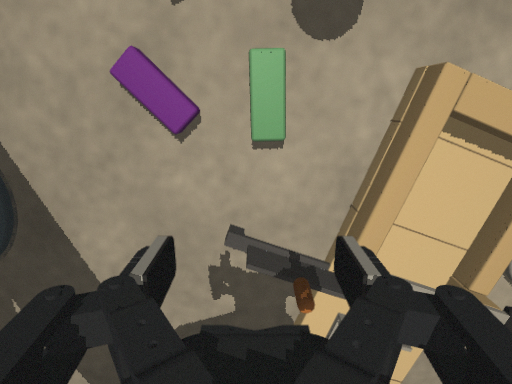

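```bash
cat > bar.py <<'E'
from h import *
import pickle
from scipy.optimize import least_squares
w=pickle.load(open("w3.pkl","rb")); s,_=pickle.load(open("s0.pkl","rb"))
def seg(im,x0,y0,x1,y1):
    hsv=cv2.cvtColor(im,cv2.COLOR_RGB2HSV); m=cv2.inRange(hsv,(50,80,90),(80,255,255)); k=np.zeros_like(m);k[y0:y1,x0:x1]=m[y0:y1,x0:x1]
    c=max(cv2.findContours(k,cv2.RETR_EXTERNAL,cv2.CHAIN_APPROX_NONE)[0],key=cv2.contourArea)
    r=cv2.minAreaRect(c); return cv2.boxPoints(r),r
bw,rw=seg(w["image"],220,20,320,160); bt,rt=seg(s["image"],150,180,230,230)
print(rw,rt)
def W(p,h): 
    c,q=np.cos(p[3]),np.sin(p[3]); L=np.array([[.05,.02],[.05,-.02],[-.05,-.02],[-.05,.02]])
    return np.c_[p[0]+c*L[:,0]-q*L[:,1],p[1]+q*L[:,0]+c*L[:,1],np.full(4,p[2])]
from scipy.spatial.distance import cdist
def res(p):
    o=[]
    for S,b in((w,bw),(s,bt)):
        P=proj(S,W(p,0)); i=cdist(P,b).argmin(1); o.append((P-b[i]).ravel()*(1 if S is w else 1))
    return np.concatenate(o)
r=least_squares(res,[.40,.23,.024,1.8136]);print("xyz_top yaw",r.x,np.round(r.fun,1))
E
python3 bar.py
```

```text
((266.5, 94.0), (92.0, 35.0), 90.0) ((173.0, 216.0), (2.0, 0.0), 180.0)
xyz_top yaw [0.39876512 0.23631469 0.00971741 1.80595568] [ -2.   -3.8  -0.9  -3.9  -2.6  -4.9  -1.1  -4.7  -1.4   2.2  -4.1  -9.7
  23.7 -17.1  26.5  -5.3]
```

Top segmentation failed because the threshold was too strict; I'll relax it.

```bash
python3 - <<'E'
import pickle,cv2
s,_=pickle.load(open("s0.pkl","rb"));h=cv2.cvtColor(s["image"],cv2.COLOR_RGB2HSV);print(h[207,180:194],h[200,180:184])
E
sed -i 's/(50,80,90),(80,255,255)/(45,55,60),(85,255,255)/' bar.py; python3 bar.py
```

```text
[[ 54  73 167]
 [ 53  76 168]
 [ 54  75 167]
 [ 54  74 169]
 [ 53  76 168]
 [ 53  75 167]
 [ 54  74 168]
 [ 54  75 167]
 [ 54  74 168]
 [ 55  74 166]
 [ 54  73 167]
 [ 54  74 169]
 [ 54  75 167]
 [ 54  74 169]] [[ 16  62 161]
 [ 15  63 165]
 [ 15  64 172]
 [ 15  61 171]]
((267.0, 94.5), (93.0, 36.0), 90.0) ((184.9807891845703, 207.09616088867188), (11.927987098693848, 30.60932159423828), 74.74488067626953)
xyz_top yaw [0.40210476 0.23139108 0.02040131 1.81314931] [-0.6  0.1  0.6 -0.3 -0.8 -0.2  0.9  0.2 -0.2  0.1  0.1 -0.3  0.6  0.
  0.4  0.4]
```

Two views agree: the bar is at (0.402, 0.231), its top is about 20–24 mm high, so it lies flat, and its yaw is 1.813.

```bash
python3 - <<'E'
from h import *
plan(.402,.231,.08,.242);plan(.402,.231,.006,.242)
E
```

```text
-> [0.402 0.231 0.08  0.242] shift [ 5.63  0.55 -3.18] turn [-0.14  0.01 -0.01]
-> [0.402 0.231 0.006 0.242] shift [ 8.59  0.54 -3.19] turn [-0.14  0.01 -0.01]
```

Emit:
{"fn": "carry_out", "kwargs": {
  "commands": [
    [[1,0.4,-1.8,-0.1,0,0,65],[2.5,0.55,-3.2,-0.1,0,0,65],[4.2,0.55,-3.2,-0.1,0,0,65],[5.6,0.55,-3.2,-0.1,0,0,65],[5.6,0.55,-3.2,-0.1,0,0,65]]
  ]
}}

```text
t: 2.9
tcp_pos: [0.3989, 0.2306, 0.077]
tool_rot: [0.434, 0.558, -0.44, 0.554]
force: [-0.3, 0.9, -0.1]
finger_gap: 0.757
```

```bash
python3 - <<'E'
from h import *
stat()
s=snap("wrist","w4"); 
plan(.402,.231,.006,.242)
E
```

```text
t 2.90 tcp [0.3989 0.2306 0.077 ] yaw 0.2378 xdown [-0.009 -0.003 -1.   ] F [-0.3  0.9 -0.1] gap 0.757 q [ 0.28  0.59  1.96 -0.    0.6   0.04]
-> [0.402 0.231 0.006 0.242] shift [2.92 0.08 0.02] turn [-0.05  0.    0.06]
```

View pics/w4.png

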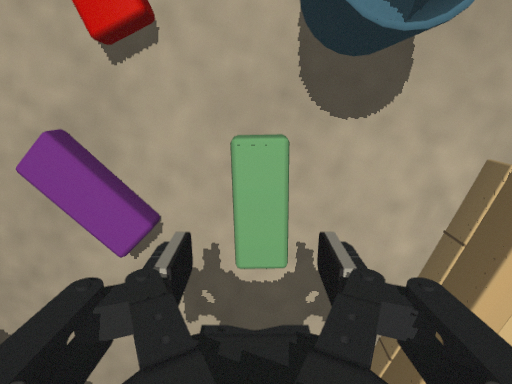

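```bash
python3 - <<'E'
from h import *
s=snap("wrist"); stat()
a=.242;c=np.array([.402,.231])
for px in [(160,215),(123,256),(158,225)]:
  d=onz(s,[px],.02)[0,:2]-c; print(px,d@[np.cos(a),np.sin(a)],d@[-np.sin(a),np.cos(a)])
for px in [(232,137),(288,137),(287,268),(235,268)]:
  d=onz(s,[px],.024)[0,:2]-c; print(px,d@[np.cos(a),np.sin(a)],d@[-np.sin(a),np.cos(a)])
plan(.402,.231,.006,.242)
E
```

```text
t 3.00 tcp [0.4016 0.2315 0.0806] yaw 0.2375 xdown [-0.001 -0.    -1.   ] F [-0.4  0.1  0.5] gap 0.762 q [ 0.28  0.58  1.96 -0.    0.6   0.04]
(160, 215) -0.07193217550313581 -0.006579807668651134
(123, 256) -0.10441053700758164 -0.04073876045683659
(158, 225) -0.07422822934857948 -0.014592231559285393
(232, 137) -0.016741878557145717 0.050755792822278316
(288, 137) 0.02071292961402826 0.05062080946980701
(287, 268) 0.022737411212838402 -0.04861236637213901
(235, 268) -0.017059798267746718 -0.04854149042468621
-> [0.402 0.231 0.006 0.242] shift [2.99 0.01 0.02] turn [-0.05  0.    0.01]
```

Emit:
{"fn": "carry_out", "kwargs": {
  "commands": [
    [[1,0.08,0,0,0,0,65],[2,0.08,0,0,0,0,65],[2.7,0.08,0,0,0,0,65],[2.95,0.08,0,0,0,0,65],[2.95,0.08,0,0,0,0,65]]
  ]
}}

```text
t: 3.5
tcp_pos: [0.4041, 0.2328, 0.0081]
tool_rot: [0.438, 0.555, -0.436, 0.556]
force: [0.1, -0.3, 1.0]
finger_gap: 0.761
```

Emit:
{"fn": "carry_out", "kwargs": {
  "commands": [
    [[0,0,0,0,0,0,30],[0,0,0,0,0,0,30],[0,0,0,0,0,0,30],[0,0,0,0,0,0,30],[0,0,0,0,0,0,30]]
  ],
  "force": 45
}}

```text
t: 4.0
tcp_pos: [0.4034, 0.233, 0.0086]
tool_rot: [0.437, 0.556, -0.436, 0.557]
force: [-0.1, -0.9, 5.7]
finger_gap: 0.458
```

```bash
python3 - <<'E'
from h import *
stat()
s=snap("wrist","w5"); 
E
```

```text
t 4.00 tcp [0.4034 0.233  0.0086] yaw 0.2397 xdown [ 0.002  0.    -1.   ] F [-0.1 -0.9  5.7] gap 0.458 q [ 0.28  0.74  1.98 -0.    0.42  0.04]
```

View pics/w5.png

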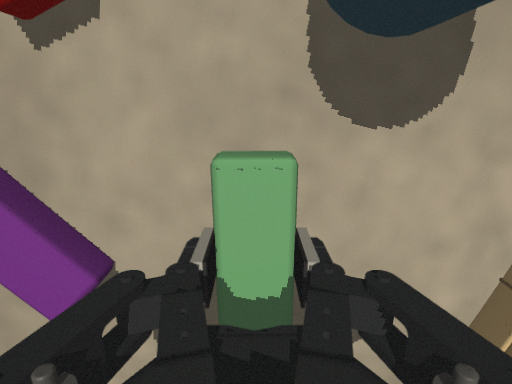

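The bar is gripped: the opening is 39 mm, and it is centred between the pads. I'll lift it and carry it toward the sled.

```bash
python3 - <<'E'
from h import *
plan(.403,.233,.20,.24);plan(.56,.02,.22,-.094);plan(.60,-.25,.22,-.094)
E
```

```text
-> [0.403 0.233 0.2   0.24 ] shift [-7.66  0.   -0.  ] turn [-0.    0.   -0.03]
-> [ 0.56   0.02   0.22  -0.094] shift [-8.45  4.08  9.77] turn [ 3.82 -0.   -0.03]
-> [ 0.6   -0.25   0.22  -0.094] shift [-8.45  3.07 20.64] turn [ 3.82 -0.   -0.03]
```

Emit:
{"fn": "carry_out", "kwargs": {
  "commands": [
    [[-0.5,0,0,0,0,0,30],[-1.7,0,0,0,0,0,30],[-3.2,0,0,0,0,0,30],[-4.8,0,0.3,0.2,0,0,30],[-6.4,0.3,1,0.8,0,0,30]]
  ]
}}

```text
t: 4.55
tcp_pos: [0.4136, 0.2106, 0.1692]
tool_rot: [0.455, 0.541, -0.456, 0.54]
force: [1.6, 0.3, -2.5]
finger_gap: 0.452
```

```bash
python3 - <<'E'
from h import *
stat()
plan(.56,.02,.23,-.094);plan(.60,-.25,.22,-.094)
E
```

```text
t 4.55 tcp [0.4136 0.2106 0.1692] yaw 0.1701 xdown [-0.002 -0.    -1.   ] F [ 1.6  0.3 -2.5] gap 0.452 q [0.23 0.41 1.89 0.   0.84 0.06]
-> [ 0.56   0.02   0.23  -0.094] shift [-2.44  4.47  8.51] turn [ 3.03 -0.    0.02]
-> [ 0.6   -0.25   0.22  -0.094] shift [-2.05  4.22 19.42] turn [ 3.03 -0.    0.02]
```

Emit:
{"fn": "carry_out", "kwargs": {
  "commands": [
    [[-1,0.7,1.4,0.6,0,0,30],[-2,1.6,3,1.2,0,0,30],[-2.4,2.5,4.8,1.8,0,0,30],[-2.4,3.3,6.6,2.4,0,0,30],[-2.4,4.1,8.4,3,0,0,30]]
  ]
}}

```text
t: 5.05
tcp_pos: [0.5517, 0.0209, 0.229]
tool_rot: [0.523, 0.475, -0.522, 0.476]
force: [1.4, -0.3, -2.7]
finger_gap: 0.455
```

```bash
python3 - <<'E'
from h import *
stat()
plan(.60,-.25,.22,-.094)
E
```

```text
t 5.05 tcp [0.5517 0.0209 0.229 ] yaw -0.0941 xdown [ 0.002  0.    -1.   ] F [ 1.4 -0.3 -2.7] gap 0.455 q [-0.16  0.43  1.62  0.    1.09 -0.07]
-> [ 0.6   -0.25   0.22  -0.094] shift [ 0.36  2.94 10.61] turn [-0.   -0.   -0.02]
```

Emit:
{"fn": "carry_out", "kwargs": {
  "commands": [
    [[0,0.6,2,0,0,0,30],[0.1,1.2,4,0,0,0,30],[0.2,1.8,6,0,0,0,30],[0.3,2.4,8,0,0,0,30],[0.3,2.9,9.6,0,0,0,30]]
  ]
}}

```text
t: 5.55
tcp_pos: [0.6003, -0.2238, 0.2201]
tool_rot: [-0.522, -0.477, 0.523, -0.476]
force: [1.1, 0.8, -1.5]
finger_gap: 0.455
```

Emit:
{"fn": "carry_out", "kwargs": {
  "commands": [
    [[0,0,0.5,0,0,0,30],[0,0,0.9,0,0,0,30],[0,0,0.9,0,0,0,30],[0,0,0.9,0,0,0,30],[0,0,0.9,0,0,0,30]]
  ]
}}

```text
t: 6.05
tcp_pos: [0.599, -0.2428, 0.2198]
tool_rot: [0.522, 0.477, -0.522, 0.477]
force: [-0.4, -0.5, -2.1]
finger_gap: 0.453
```

```bash
python3 - <<'E'
from h import *
import pickle
stat()
w=snap("wrist","w6"); s=snap("top","t6");sd=snap("side","s6"); pickle.dump((w,s,sd),open("s6.pkl","wb"))
crop(s,"t6c",150,90,350,220,4)
crop(w,"w6c",200,0,460,200,3)
E
```

```text
t 6.05 tcp [ 0.599  -0.2428  0.2198] yaw -0.0902 xdown [-0.001  0.001 -1.   ] F [-0.4 -0.5 -2.1] gap 0.453 q [-0.56  0.57  1.39  0.    1.19 -0.47]
```

View pics/w6.png

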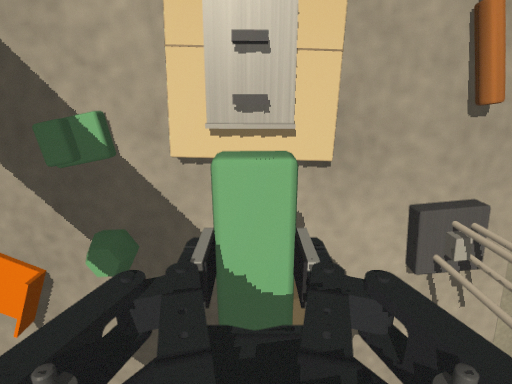

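View pics/t6c.png

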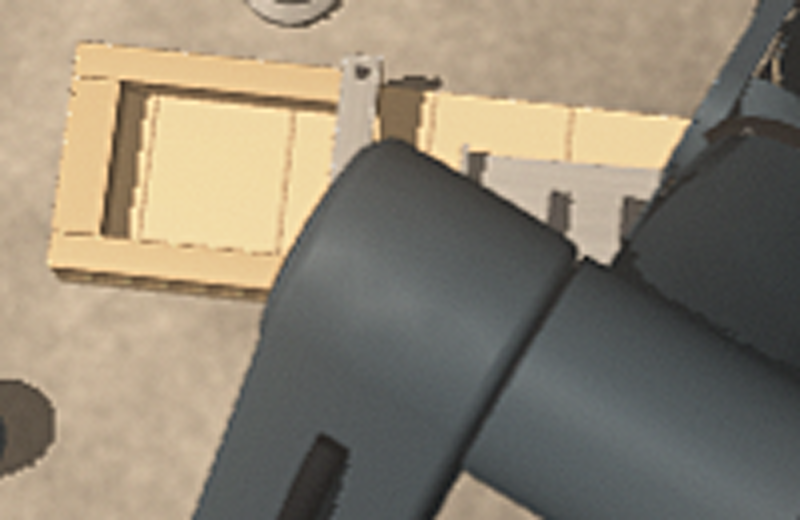

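View pics/s6.png

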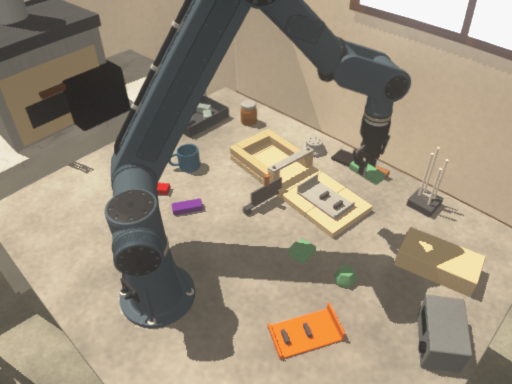

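The wrist view shows the sled tail lip at (207..296,127), ridges at (250,38) and (250,102), and the held bar at (255,235). The side view shows the sled unoccluded at (325,197). I'll crop both for the fit.

```bash
python3 - <<'E'
from h import *
import pickle
w,s,sd=pickle.load(open("s6.pkl","rb"))
crop(sd,"s6c",220,120,380,240,5); crop(w,"w6c",150,0,360,170,3.7)
E
```

```text
(no output)
```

View pics/s6c.png

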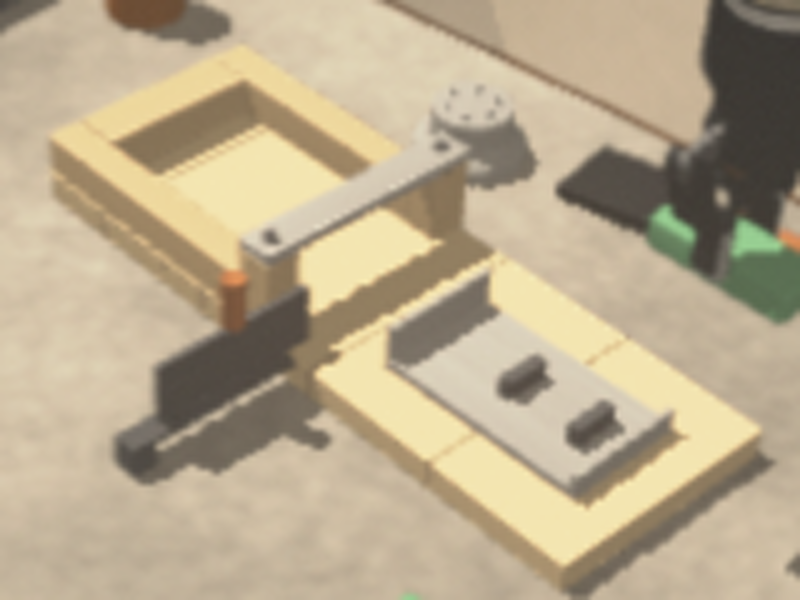

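View pics/w6c.png

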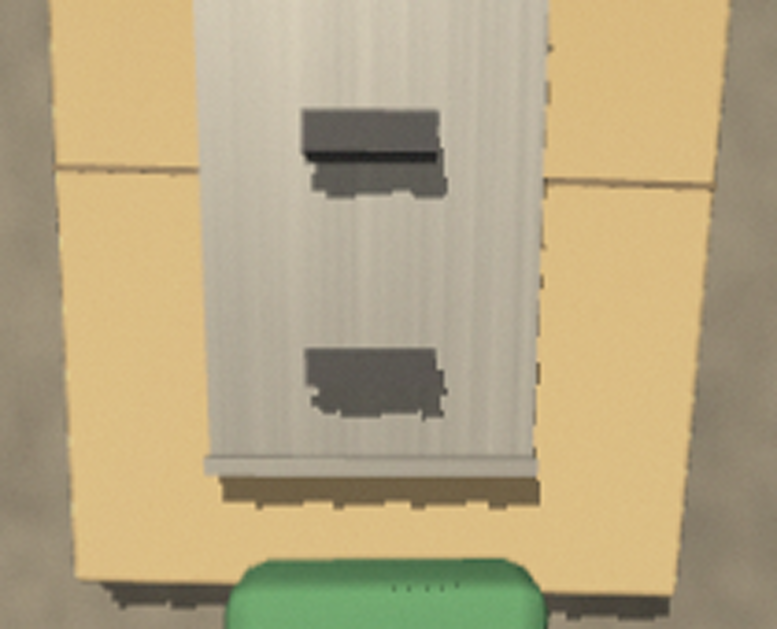

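```bash
cat > sled.py <<'E'
from h import *
import pickle
from scipy.optimize import least_squares
w,_,sd=pickle.load(open("s6.pkl","rb")); s,_=pickle.load(open("s0.pkl","rb"))
cw=lambda c:(np.array(c,float)+.5)/3.7+[150,0]-.5
cs=lambda c:(np.array(c,float)+.5)/5+[220,120]-.5
ct=lambda c:(np.array(c,float)+.5)/3.4+[110,90]-.5
Pt=[(w,(-.085,.048,.020),cw((205,475))),(w,(-.085,-.048,.020),cw((537,475))),(w,(-.080,.048,.020),cw((205,456))),(w,(-.080,-.048,.020),cw((537,456))),
(w,(.010,.018,.024),cw((302,109))),(w,(.010,-.018,.024),cw((439,109))),(w,(0,.018,.024),cw((303,151))),(w,(0,-.018,.024),cw((438,151))),
(w,(-.05,.018,.024),cw((305,347))),(w,(-.05,-.018,.024),cw((437,347))),
(sd,(.0825,-.048,.036),cs((490,272))),(sd,(.0825,.048,.036),cs((388,329))),(sd,(-.0825,-.048,.020),cs((672,412))),
(s,(-.085,-.048,.02),ct((711,143))),(s,(-.085,.048,.02),ct((699,241))),(s,(.085,-.048,.036),ct((531,125))),(s,(.085,.048,.036),ct((523,225)))]
def go(Pt,lab):
    L=np.array([p[1] for p in Pt]);
    def f(p):
        c,q=np.cos(p[3]),np.sin(p[3]); W=np.c_[p[0]+c*L[:,0]-q*L[:,1],p[1]+q*L[:,0]+c*L[:,1],L[:,2]+p[2]]
        return np.concatenate([proj(a[0],W[i])[0]-a[2] for i,a in enumerate(Pt)])
    r=least_squares(f,[.60,-.114,.025,1.477],loss="soft_l1");print(lab,np.round(r.x,4),np.round(f(r.x).reshape(-1,2),1).tolist())
    return r.x
x=go(Pt,"all"); go(Pt[:10],"wrist"); go(Pt[10:],"side+top")
c,q=np.cos(x[3]),np.sin(x[3]);print("saddle",x[0]-.025*c,x[1]-.025*q,x[2]+.024)
# bar in hand
im=cv2.cvtColor(w["image"],cv2.COLOR_RGB2HSV)
E
python3 sled.py
```

```text
all [ 0.6059 -0.1111  0.0229  1.4782] [[0.1, -0.3], [-0.1, -0.1], [-0.1, 0.1], [0.1, 0.3], [-0.0, 0.4], [-0.2, 0.5], [-0.1, 0.1], [-0.0, 0.2], [0.2, 0.0], [-0.4, 0.1], [-1.0, -0.5], [-0.5, 0.2], [-0.9, -0.7], [-2.2, -0.9], [-0.4, -1.1], [-0.7, -1.1], [-0.6, -1.7]]
wrist [ 0.606  -0.111   0.0237  1.4786] [[0.1, -0.3], [0.1, -0.1], [-0.1, 0.1], [0.3, 0.2], [-0.0, 0.1], [-0.1, 0.2], [-0.1, -0.1], [0.1, -0.1], [0.2, -0.0], [-0.3, 0.0]]
side+top [ 0.6021 -0.1147  0.0256  1.4702] [[-0.6, -0.2], [-0.3, 0.4], [-0.6, -0.0], [-0.8, 0.2], [0.8, 0.0], [0.6, -0.4], [0.5, -1.0]]
saddle 0.6036032514133856 -0.1359742994046912 0.04685386939700399
```

```bash
python3 - <<'E'
from h import *
import pickle
w,_,sd=pickle.load(open("s6.pkl","rb"))
im=w["image"]; crop(w,"w6d",190,140,320,330,3.1)
a=-.0902; c=np.array([.599,-.2428])
for px in [(211.6,165),(297.3,165),(213,200),(296.5,200),(254,151)]:
  d=onz(w,[px],.2198+.0154)[0,:2]-c; print(px,np.round([d@[np.cos(a),np.sin(a)],d@[-np.sin(a),np.cos(a)]],4))
h=cv2.cvtColor(im,cv2.COLOR_RGB2HSV)
for r in (170,190,210,230): 
  m=np.where((h[r,:,0]>50)&(h[r,:,0]<85)&(h[r,:,1]>60))[0]; m=m[(m>195)&(m<315)]; print(r,m.min(),m.max())
E
```

```text
(211.6, 165) [-0.0191  0.0457]
(297.3, 165) [0.0188 0.0457]
(213, 200) [-0.0192  0.0294]
(296.5, 200) [0.0191 0.0294]
(254, 151) [-0.0004  0.0519]
170 211 297
190 212 296
210 213 295
230 214 295
```

View pics/w6d.png

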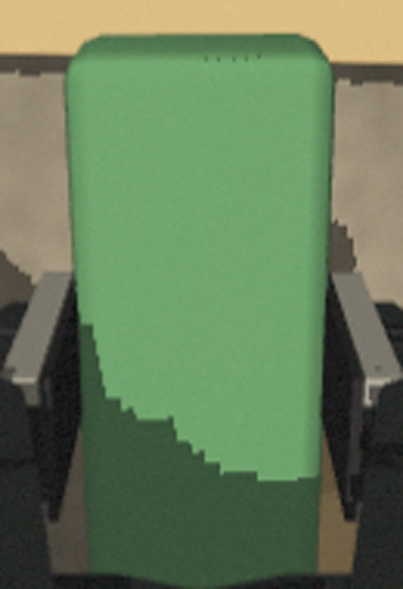

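```bash
python3 - <<'E'
from h import *
stat();plan(.6036,-.136,.20,-.0928);plan(.6036,-.136,.095,-.0928)
E
```

```text
t 6.20 tcp [ 0.5993 -0.2435  0.2197] yaw -0.0905 xdown [-0.  0. -1.] F [-0.2 -0.  -2.6] gap 0.452 q [-0.56  0.57  1.39  0.    1.19 -0.47]
-> [ 0.604 -0.136  0.2   -0.093] shift [ 0.79 -0.22 -4.3 ] turn [ 0.03 -0.    0.  ]
-> [ 0.604 -0.136  0.095 -0.093] shift [ 4.99 -0.22 -4.29] turn [ 0.03 -0.    0.  ]
```

Emit:
{"fn": "carry_out", "kwargs": {
  "commands": [
    [[0,0,-1.5,0,0,0,30],[0.8,-0.1,-3,0,0,0,30],[2.2,-0.2,-4.3,0,0,0,30],[3.7,-0.2,-4.3,0,0,0,30],[5,-0.2,-4.3,0,0,0,30]]
  ]
}}

```text
t: 6.7
tcp_pos: [0.604, -0.135, 0.0935]
tool_rot: [-0.522, -0.477, 0.522, -0.477]
force: [0.2, -0.4, -2.6]
finger_gap: 0.455
```

```bash
python3 - <<'E'
from h import *
import pickle
stat()
w=snap("wrist","w7"); stat(); w=snap("wrist","w7b");pickle.dump(w,open("w7.pkl","wb")); stat()
E
```

```text
t 6.70 tcp [ 0.604  -0.135   0.0935] yaw -0.0888 xdown [-0.  0. -1.] F [ 0.2 -0.4 -2.6] gap 0.455 q [-0.4   0.7   1.56  0.    0.89 -0.31]
t 6.75 tcp [ 0.6006 -0.1344  0.088 ] yaw -0.0899 xdown [-0.009  0.004 -1.   ] F [-1.8  1.  -6. ] gap 0.454 q [-0.4   0.7   1.56 -0.    0.89 -0.31]
t 6.80 tcp [ 0.6007 -0.1348  0.0901] yaw -0.0906 xdown [-0.01   0.004 -1.   ] F [-1.1 -0.1 -2.4] gap 0.450 q [-0.4   0.7   1.56 -0.    0.89 -0.31]
```

View pics/w7b.png

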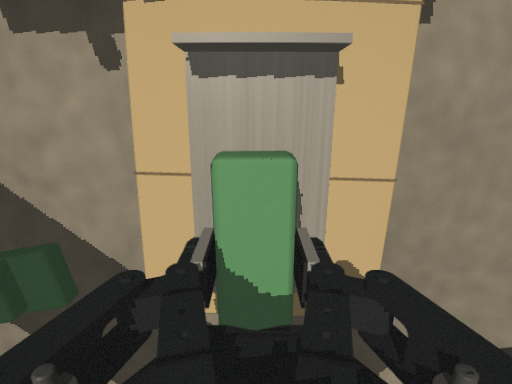

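```bash
python3 - <<'E'
from h import *
import pickle
w=pickle.load(open("w7.pkl","rb")); crop(w,"w7c",160,20,370,180,3.7)
stat()
w=snap("wrist","w8"); pickle.dump(w,open("w8.pkl","wb")); stat()
crop(w,"w8c",160,20,370,180,3.7)
E
```

```text
t 6.80 tcp [ 0.6007 -0.1348  0.0901] yaw -0.0906 xdown [-0.01   0.004 -1.   ] F [-1.1 -0.1 -2.4] gap 0.450 q [-0.4   0.7   1.56 -0.    0.89 -0.31]
t 6.85 tcp [ 0.6026 -0.136   0.0927] yaw -0.0912 xdown [-0.005  0.002 -1.   ] F [-0.7 -0.  -1.5] gap 0.451 q [-0.4   0.7   1.56  0.    0.89 -0.31]
```

View pics/w8c.png

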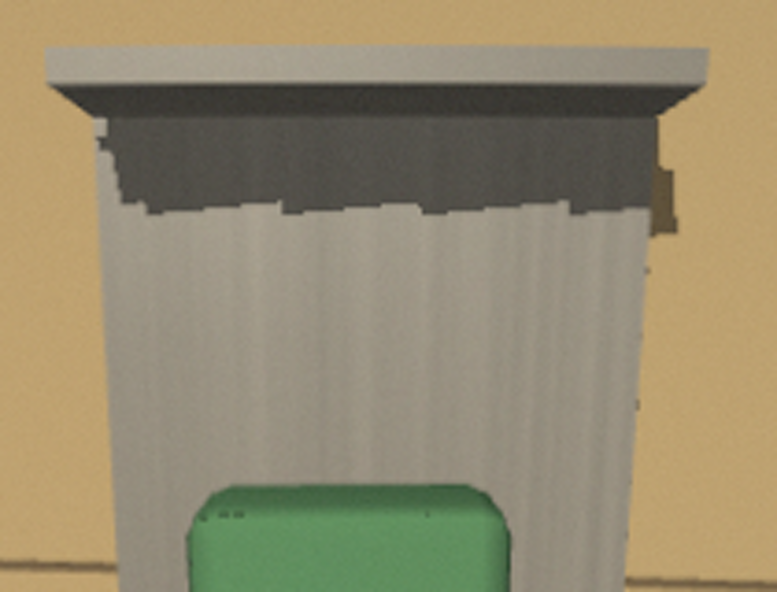

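```bash
python3 - <<'E'
from h import *
import pickle
from scipy.optimize import least_squares
w=pickle.load(open("w8.pkl","rb"))
cw=lambda c:(np.array(c,float)+.5)/3.7+[160,20]-.5
Pt=[((.085,.048,.036),cw((46,48))),((.085,-.048,.036),cw((709,48))),((.08,.048,.036),cw((47,84))),((.08,-.048,.036),cw((707,84))),((.08,.048,.008),cw((93,119))),((.08,-.048,.008),cw((659,117)))]
L=np.array([p[0] for p in Pt]);U=np.array([p[1] for p in Pt])
def f(p):
  c,q=np.cos(p[3]),np.sin(p[3]); W=np.c_[p[0]+c*L[:,0]-q*L[:,1],p[1]+q*L[:,0]+c*L[:,1],L[:,2]+p[2]]
  return (proj(w,W)-U).ravel()
x=least_squares(f,[.605,-.112,.025,1.478]).x
print(np.round(x,4),np.round(f(x),1))
x=least_squares(lambda p:f([p[0],p[1],.025,p[2]]),[.605,-.112,1.478]).x; print(x)
c,q=np.cos(x[2]),np.sin(x[2]);print("saddle",x[0]-.025*c,x[1]-.025*q)
# bar bounds on top plane
st=manip.sense();t=st["tcp_pos"]
for c in [(188,560),(510,560),(350,500)]:
  d=onz(w,[cw(c)],t[2]+.0154)[0]; print(d-t)
# plate edges at row 540
e=onz(w,[cw((118,560)),cw((629,560))],.033);print(e.mean(0))
E
```

```text
[ 0.6061 -0.1114  0.0253  1.4801] [-0.2 -0.1  0.3 -0.3  0.2  0.3  0.1  0.1  0.1 -0.3 -0.5  0.2]
[ 0.60610646 -0.11132821  1.48007068]
saddle 0.6038414269645299 -0.13622539138610182
[-0.01717902  0.04614258  0.0154    ]
[0.02066685 0.04279052 0.0154    ]
[0.00253622 0.05154635 0.0154    ]
[ 0.60649103 -0.10856888  0.033     ]
```

```bash
python3 - <<'E'
from h import *
stat();plan(.604,-.1355,.068,-.0907)
E
```

```text
t 6.85 tcp [ 0.6026 -0.136   0.0927] yaw -0.0912 xdown [-0.005  0.002 -1.   ] F [-0.7 -0.  -1.5] gap 0.451 q [-0.4   0.7   1.56  0.    0.89 -0.31]
-> [ 0.604 -0.136  0.068 -0.091] shift [ 0.99  0.06 -0.02] turn [-0.01 -0.02  0.06]
```

Emit:
{"fn": "carry_out", "kwargs": {
  "commands": [
    [[0.4,0,0,0,0,0,30],[0.8,0,0,0,0,0,30],[1.05,0,0,0,0,0,30],[1.05,0,0,0,0,0,30],[1.05,0,0,0,0,0,30]]
  ]
}}

```text
t: 7.35
tcp_pos: [0.6043, -0.1376, 0.0685]
tool_rot: [0.523, 0.476, -0.522, 0.477]
force: [-0.9, 0.2, -1.5]
finger_gap: 0.459
```

```bash
python3 - <<'E'
from h import *
import pickle
stat()
w=snap("wrist","w9");stat();pickle.dump(w,open("w9.pkl","wb")); crop(w,"w9c",140,0,380,180,3.3); sd=snap("side"); crop(sd,"s9c",260,130,400,235,5)
plan(.604,-.1357,.058,-.0907)
E
```

```text
t 7.35 tcp [ 0.6043 -0.1376  0.0685] yaw -0.0924 xdown [ 0. -0. -1.] F [-0.9  0.2 -1.5] gap 0.459 q [-0.4   0.73  1.57  0.    0.84 -0.31]
t 7.40 tcp [ 0.6044 -0.1376  0.0687] yaw -0.0924 xdown [ 0.001 -0.    -1.   ] F [-1.5  0.  -1.6] gap 0.454 q [-0.4   0.73  1.57  0.    0.84 -0.31]
-> [ 0.604 -0.136  0.058 -0.091] shift [ 0.43 -0.03 -0.07] turn [-0.02  0.   -0.01]
```

View pics/w9c.png

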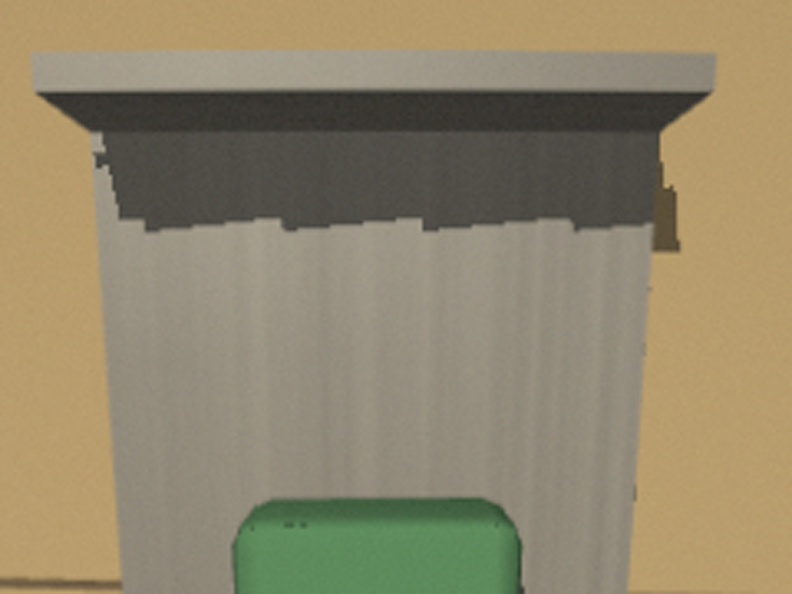

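View pics/s9c.png

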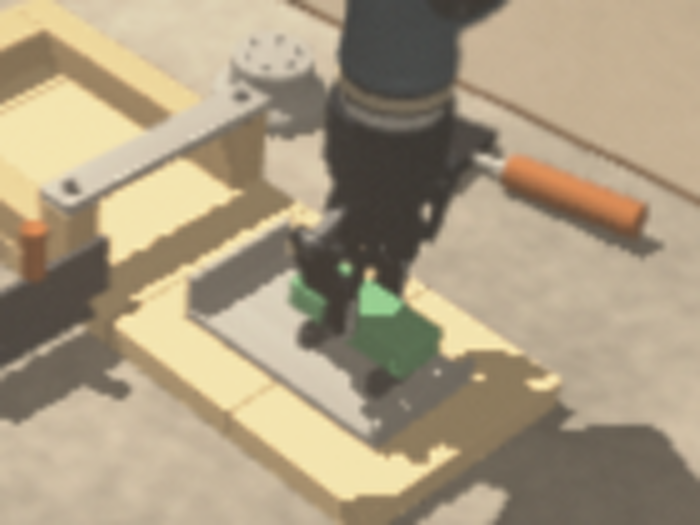

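The bar is centred on the sled to about 1 mm: bar centre at crop column 378, plate centre at 375. I'll lower it.

Emit:
{"fn": "carry_out", "kwargs": {
  "commands": [
    [[0.15,-0.03,-0.07,0,0,0,30],[0.3,-0.03,-0.07,0,0,0,30],[0.38,-0.03,-0.07,0,0,0,30],[0.42,-0.03,-0.07,0,0,0,30],[0.42,-0.03,-0.07,0,0,0,30]]
  ]
}}

```text
t: 7.95
tcp_pos: [0.6036, -0.1355, 0.0577]
tool_rot: [-0.522, -0.476, 0.522, -0.476]
force: [-0.1, 0.5, -2.4]
finger_gap: 0.458
```

```bash
python3 - <<'E'
from h import *
stat()
E
```

```text
t 7.95 tcp [ 0.6036 -0.1355  0.0577] yaw -0.0921 xdown [-0. -0. -1.] F [-0.1  0.5 -2.4] gap 0.458 q [-0.4   0.75  1.57 -0.    0.82 -0.31]
```

Not in contact yet; I'll lower 1–2 mm more.

Emit:
{"fn": "carry_out", "kwargs": {
  "commands": [
    [[0.04,0,0,0,0,0,30],[0.08,0,0,0,0,0,30],[0.08,0,0,0,0,0,30],[0.08,0,0,0,0,0,30],[0.08,0,0,0,0,0,30]]
  ]
}}

```text
t: 8.45
tcp_pos: [0.6037, -0.1356, 0.0576]
tool_rot: [0.523, 0.476, -0.522, 0.477]
force: [-3.7, 0.8, 9.3]
finger_gap: 0.453
```

In contact (+9 N), so I'll release.

Emit:
{"fn": "carry_out", "kwargs": {
  "commands": [
    [[0.04,0,0,0,0,0,50],[0.04,0,0,0,0,0,62],[0.04,0,0,0,0,0,62],[-0.5,0,0,0,0,0,62],[-1.5,0,0,0,0,0,62]]
  ]
}}

```text
t: 8.95
tcp_pos: [0.6022, -0.135, 0.0923]
tool_rot: [-0.522, -0.478, 0.523, -0.475]
force: [-0.3, -0.2, 0.8]
finger_gap: 0.723
```

Emit:
{"fn": "carry_out", "kwargs": {
  "commands": [
    [[-1.5,0,0.5,0,0,0,62],[-2.5,0,2,0,0,0,62],[-3,0,4,0,0,0,62],[-3,0,5.5,0,0,0,62],[-3,0,5.5,0,0,0,62]]
  ]
}}

```text
t: 9.45
tcp_pos: [0.5914, -0.2788, 0.1704]
tool_rot: [-0.524, -0.473, 0.524, -0.477]
force: [-0.3, 0.4, 0.1]
finger_gap: 0.726
```

```bash
python3 - <<'E'
from h import *
import pickle
stat()
w=snap("wrist","w10");stat();pickle.dump(w,open("w10.pkl","wb")); sd=snap("side"); crop(sd,"s10c",220,120,380,240,5)
E
```

```text
t 9.45 tcp [ 0.5914 -0.2788  0.1704] yaw -0.0974 xdown [ 0.004 -0.005 -1.   ] F [-0.3  0.4  0.1] gap 0.726 q [-0.61  0.63  1.42 -0.    1.09 -0.51]
t 9.50 tcp [ 0.5908 -0.2755  0.1695] yaw -0.0963 xdown [ 0.002 -0.002 -1.   ] F [0.1 0.1 0.1] gap 0.729 q [-0.61  0.63  1.42 -0.    1.09 -0.51]
```

View pics/w10.png

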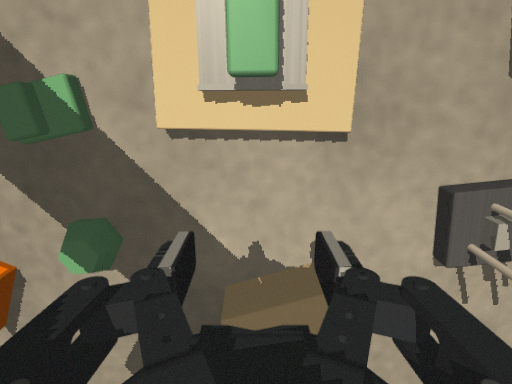

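View pics/s10c.png

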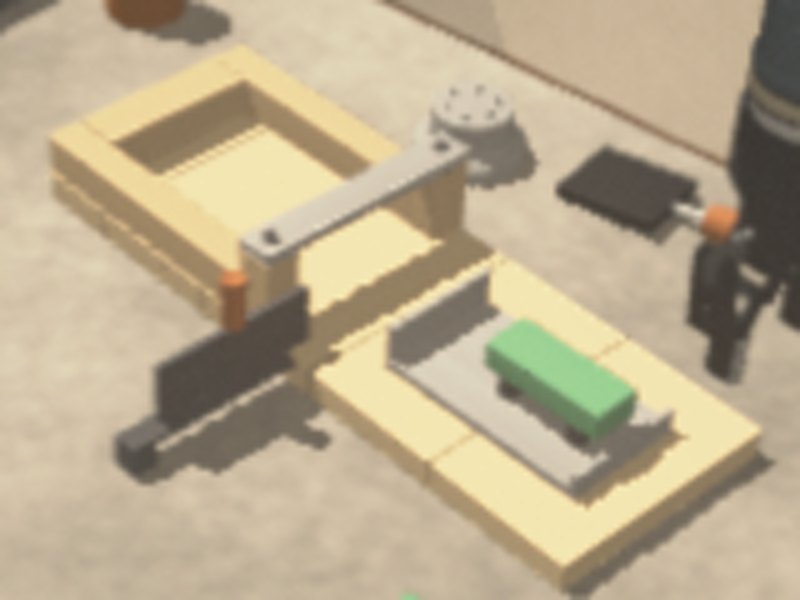

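The cullet lies flat and centred on the ridges: bar columns 227–279, plate columns 198–308. Next I'll measure the bay axis in the wrist camera's frame.

```bash
cat > bay.py <<'E'
from h import *
import pickle
w,_,sd=pickle.load(open("s6.pkl","rb"))
cw=lambda c:(np.array(c,float)+.5)/3.7+[150,0]-.5
p=onz(w,[cw(c) for c in [(77,580),(676,594),(50,1),(729,1)]],.025)[:,:2]
print(p, "width",np.linalg.norm(p[0]-p[1]))
for i,j in((0,2),(1,3)): d=p[j]-p[i];print("ang",np.arctan2(d[1],d[0]))
d=p[1]-p[0];print("end ang",np.arctan2(d[1],d[0])+np.pi/2)
m=(p[0]+p[1])/2;a=1.4537;print("end mid",m,"bay origin",m+.28*np.array([np.cos(a),np.sin(a)]))
E
python3 bay.py
```

```text
[[ 0.50239889 -0.22122733]
 [ 0.69005468 -0.24268081]
 [ 0.52131168 -0.06003635]
 [ 0.70853416 -0.07696524]] width 0.18887812802644982
ang 1.4539987679342448
ang 1.4597419087527783
end ang 1.4569669435721548
end mid [ 0.59622679 -0.23195407] bay origin [0.62893888 0.0461285 ]
```

```bash
cat >> h.py <<'E'
BO=np.array([.629,.0461]);BA=1.456
def b2w(x,y): 
    c,s=np.cos(BA),np.sin(BA); return BO+[c*x-s*y,s*x+c*y]
def w2b(p):
    d=np.array(p)[:2]-BO;c,s=np.cos(BA),np.sin(BA); return np.array([c*d[0]+s*d[1],-s*d[0]+c*d[1]])
BY=BA-np.pi/2
def planb(x,y,z): p=b2w(x,y); plan(p[0],p[1],z,BY)
E
python3 - <<'E'
from h import *
stat(); print(w2b(manip.sense()["tcp_pos"]))
planb(-.285,.0045,.1);planb(-.28,.0045,.026)
E
```

```text
t 9.55 tcp [ 0.5905 -0.2733  0.1688] yaw -0.0944 xdown [ 0.  0. -1.] F [-0.4  0.5 -0.2] gap 0.725 q [-0.61  0.63  1.42  0.    1.09 -0.51]
[-0.32172389  0.00161128]
-> [ 0.592 -0.237  0.1   -0.115] shift [ 2.75 -0.09 -1.47] turn [ 0.23 -0.   -0.  ]
-> [ 0.592 -0.232  0.026 -0.115] shift [ 5.71 -0.08 -1.67] turn [ 0.23 -0.   -0.  ]
```

Emit:
{"fn": "carry_out", "kwargs": {
  "commands": [
    [[1.2,-0.1,-0.8,0.2,0,0,60],[2.6,-0.1,-1.5,0.2,0,0,60],[4,-0.1,-1.6,0.2,0,0,60],[5.1,-0.1,-1.6,0.2,0,0,60],[5.1,-0.1,-1.6,0.2,0,0,60]]
  ]
}}

```text
t: 10.05
tcp_pos: [0.5891, -0.2284, 0.0368]
tool_rot: [-0.525, -0.476, 0.527, -0.469]
force: [-0.5, -0.5, -0.0]
finger_gap: 0.698
```

```bash
python3 - <<'E'
from h import *
w=snap("wrist","w11"); sd=snap("side"); crop(sd,"s11c",260,130,400,235,5)
stat(); print(w2b(manip.sense()["tcp_pos"]))
planb(-.28,.0045,.026)
E
```

```text
t 10.15 tcp [ 0.5921 -0.231   0.0408] yaw -0.1082 xdown [-0.001  0.001 -1.   ] F [-1.3 -0.2 -0.7] gap 0.700 q [-0.55  0.79  1.53  0.    0.82 -0.44]
[-0.27953931  0.00486997]
-> [ 0.592 -0.232  0.026 -0.115] shift [0.59 0.02 0.02] turn [ 0.08 -0.01  0.01]
```

View pics/w11.png

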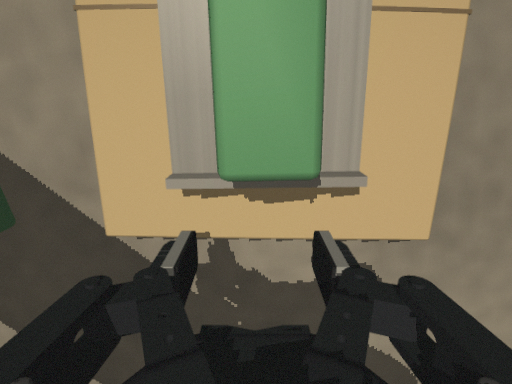

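View pics/s11c.png

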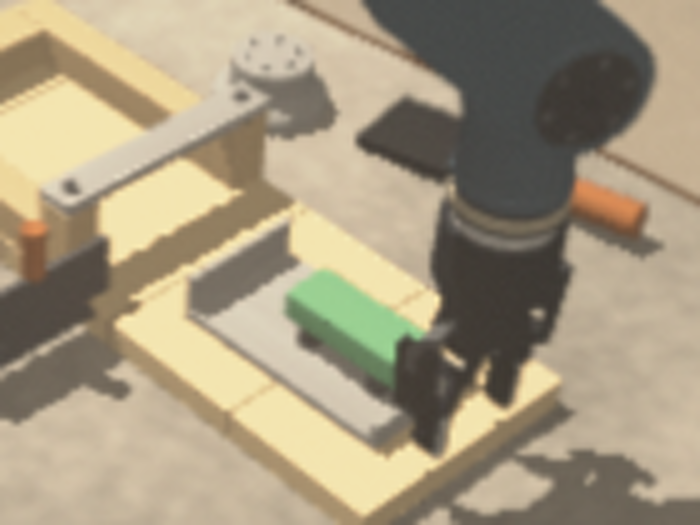

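Fingers are centred at column 255 and the sled tail at 266, so I'll shift slightly to tool +y and lower behind the tail.

Emit:
{"fn": "carry_out", "kwargs": {
  "commands": [
    [[0.2,0.1,0,0.1,0,0,60],[0.4,0.1,0,0.1,0,0,60],[0.58,0.1,0,0.1,0,0,60],[0.58,0.1,-0.2,0.1,0,0,60],[0.58,0.1,-0.4,0.1,0,0,60]]
  ]
}}

```text
t: 10.65
tcp_pos: [0.5956, -0.2225, 0.0264]
tool_rot: [0.529, 0.469, -0.529, 0.469]
force: [-0.2, -0.2, 0.1]
finger_gap: 0.704
```

Emit:
{"fn": "carry_out", "kwargs": {
  "commands": [
    [[0,0,-0.1,0,0,0,60],[0,0,-0.25,0,0,0,60],[0,0,-0.45,0,0,0,60],[0,0,-0.7,0,0,0,60],[0,0,-0.95,0,0,0,60]]
  ]
}}

```text
t: 11.15
tcp_pos: [0.5984, -0.2002, 0.0264]
tool_rot: [-0.528, -0.469, 0.529, -0.471]
force: [-2.5, -6.0, 0.4]
finger_gap: 0.703
```

```bash
python3 - <<'E'
from h import *
w=snap("wrist","w12")
stat(); print(w2b(manip.sense()["tcp_pos"]))
planb(-.056,.0025,.026)
E
```

```text
t 11.20 tcp [ 0.5986 -0.199   0.0264] yaw -0.1168 xdown [ 0.    -0.002 -1.   ] F [-1.  -3.6 -0.1] gap 0.703 q [-0.5   0.81  1.55 -0.    0.78 -0.38]
[-0.24699869  0.00214987]
-> [ 0.62  -0.009  0.026 -0.115] shift [ 0.   -0.03 -7.64] turn [-0.02  0.02 -0.  ]
```

View pics/w12.png

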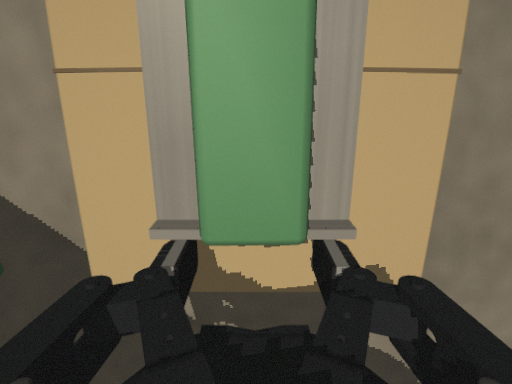

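The fingers are in contact and the sled is square to the jaws, pushing at 6 N. I'll push it in.

Emit:
{"fn": "carry_out", "kwargs": {
  "commands": [
    [[0,0,-0.35,0,0,0,60],[0,0,-0.7,0,0,0,60],[0,0,-1.05,0,0,0,60],[0,0,-1.4,0,0,0,60],[0,0,-1.75,0,0,0,60]]
  ]
}}

```text
t: 11.7
tcp_pos: [0.6042, -0.1568, 0.0265]
tool_rot: [-0.528, -0.469, 0.529, -0.471]
force: [-0.3, -5.5, -0.1]
finger_gap: 0.702
```

Emit:
{"fn": "carry_out", "kwargs": {
  "commands": [
    [[0,0,-0.35,0,0,0,60],[0,0,-0.7,0,0,0,60],[0,0,-1.05,0,0,0,60],[0,0,-1.4,0,0,0,60],[0,0,-1.75,0,0,0,60]]
  ]
}}

```text
t: 12.2
tcp_pos: [0.6093, -0.1133, 0.0265]
tool_rot: [-0.528, -0.469, 0.529, -0.47]
force: [0.4, -5.7, 0.4]
finger_gap: 0.701
```

```bash
python3 - <<'E'
from h import *
w=snap("wrist","w13"); sd=snap("side"); crop(sd,"s13c",220,110,380,230,5)
stat(); print(w2b(manip.sense()["tcp_pos"]))
planb(-.056,.0025,.026)
E
```

```text
t 12.30 tcp [ 0.6092 -0.1116  0.0264] yaw -0.118 xdown [ 0.001 -0.    -1.   ] F [ 1.  -0.2  0.7] gap 0.701 q [-0.36  0.8   1.58  0.    0.76 -0.24]
[-0.15896719  0.00159093]
-> [ 0.62  -0.009  0.026 -0.115] shift [ 0.02 -0.05 -4.12] turn [-0.04 -0.   -0.01]
```

View pics/w13.png

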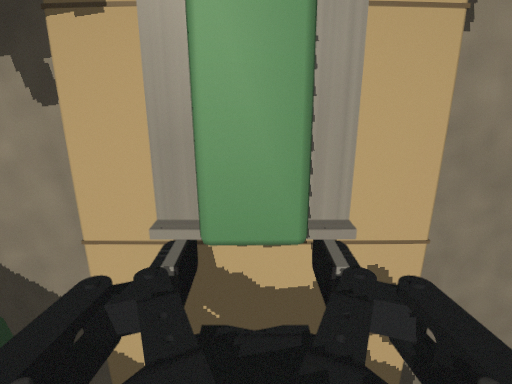

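View pics/s13c.png

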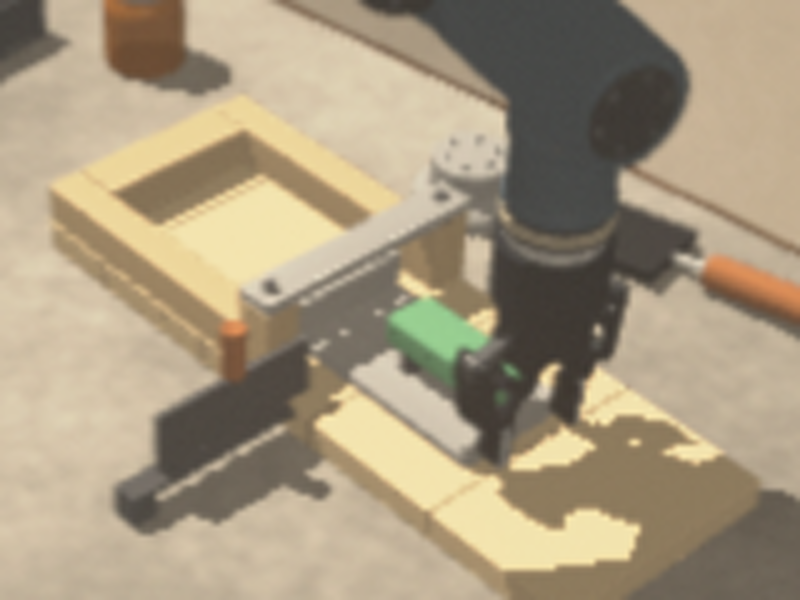

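Sled centred on the slab: sled mid-column 253, slab 256. Continuing.

Emit:
{"fn": "carry_out", "kwargs": {
  "commands": [
    [[0,0,-0.4,0,0,0,60],[0,0,-0.8,0,0,0,60],[0,0,-1.2,0,0,0,60],[0,0,-1.6,0,0,0,60],[0,0,-2.0,0,0,0,60]]
  ]
}}

```text
t: 12.8
tcp_pos: [0.615, -0.0638, 0.0264]
tool_rot: [-0.528, -0.469, 0.529, -0.47]
force: [-1.9, -5.7, 0.1]
finger_gap: 0.703
```

Emit:
{"fn": "carry_out", "kwargs": {
  "commands": [
    [[0,0,-0.4,0,0,0,60],[0,0,-0.8,0,0,0,60],[0,0,-1.2,0,0,0,60],[0,0,-1.6,0,0,0,60],[0,0,-1.95,0,0,0,60]]
  ]
}}

```text
t: 13.3
tcp_pos: [0.6206, -0.0152, 0.0264]
tool_rot: [-0.528, -0.469, 0.529, -0.47]
force: [-1.1, -6.4, 1.0]
finger_gap: 0.703
```

```bash
python3 - <<'E'
from h import *
import pickle
stat(); print(w2b(manip.sense()["tcp_pos"]))
w=snap("wrist","w14"); sd=snap("side"); crop(sd,"s14c",220,110,380,230,5); pickle.dump((w,sd),open("s14.pkl","wb"))
planb(-.09,.0015,.026)
E
```

```text
t 13.30 tcp [ 0.6206 -0.0152  0.0264] yaw -0.1179 xdown [ 0.    -0.002 -1.   ] F [-1.1 -6.4  1. ] gap 0.703 q [-0.2   0.8   1.58 -0.    0.77 -0.08]
[-0.06188215  0.00127699]
-> [ 0.617 -0.043  0.026 -0.115] shift [0.01 0.   1.19] turn [-0.04 -0.   -0.  ]
```

View pics/w14.png

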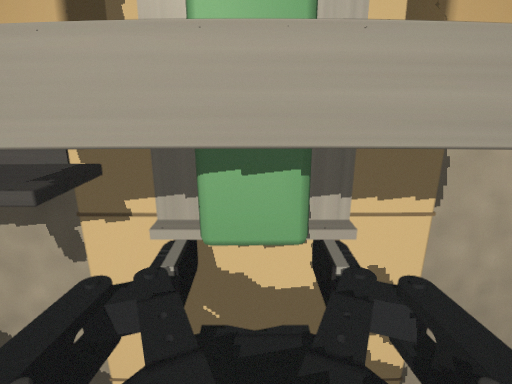

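View pics/s14c.png

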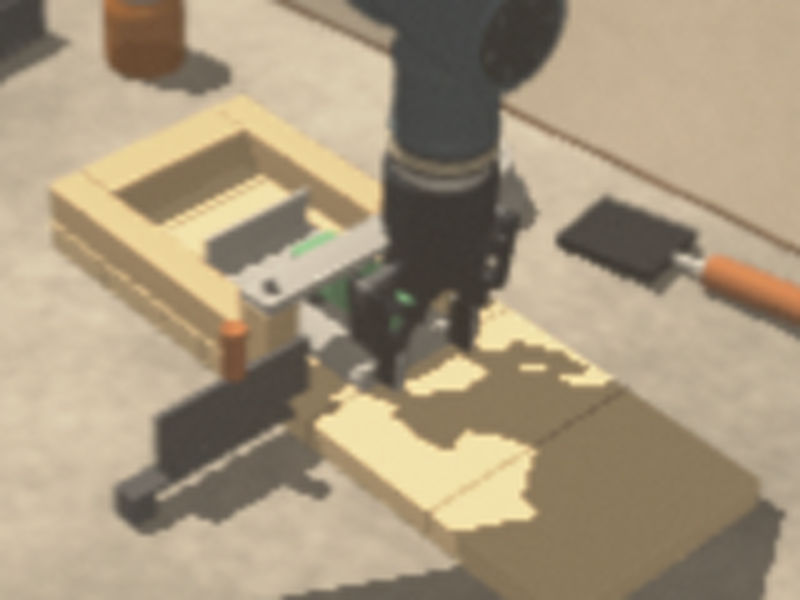

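The front lip stands clear behind the rim bar, with the tail lip at row 228, before the bar. I'll back off, rise over it, and look from above.

Emit:
{"fn": "carry_out", "kwargs": {
  "commands": [
    [[0,0,0.5,0,0,0,60],[0,0,1.2,0,0,0,60],[-1,0,1.4,0,0,0,60],[-3,0,1.4,0,0,0,60],[-5,0,1.4,0,0,0,60]]
  ]
}}

```text
t: 13.9
tcp_pos: [0.615, -0.0509, 0.1514]
tool_rot: [-0.529, -0.47, 0.53, -0.468]
force: [0.8, -0.4, -0.4]
finger_gap: 0.7
```

Emit:
{"fn": "carry_out", "kwargs": {
  "commands": [
    [[-1.5,0,0,0,0,0,60],[-2,0,-1,0,0,0,60],[-2,0,-2.2,0,0,0,60],[-2,0,-2.6,0,0,0,60],[-2,0,-2.6,0,0,0,60]]
  ]
}}

```text
t: 14.4
tcp_pos: [0.6234, 0.0156, 0.2009]
tool_rot: [-0.528, -0.47, 0.529, -0.47]
force: [0.5, -0.4, 0.5]
finger_gap: 0.707
```

```bash
python3 - <<'E'
from h import *
import pickle
stat(); print(w2b(manip.sense()["tcp_pos"]))
w=snap("wrist","w15"); sd=snap("side"); crop(sd,"s15c",220,110,380,230,5); pickle.dump((w,sd),open("s15.pkl","wb"))
crop(w,"w15c",120,0,400,210,2.8)
E
```

```text
t 14.40 tcp [0.6234 0.0156 0.2009] yaw -0.1172 xdown [-0.001  0.    -1.   ] F [ 0.5 -0.4  0.5] gap 0.707 q [-0.15  0.56  1.47 -0.    1.12 -0.04]
[-0.03091905  0.0020234 ]
```

View pics/w15.png

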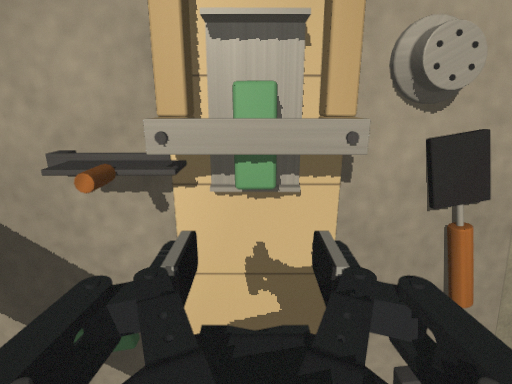

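View pics/w15c.png

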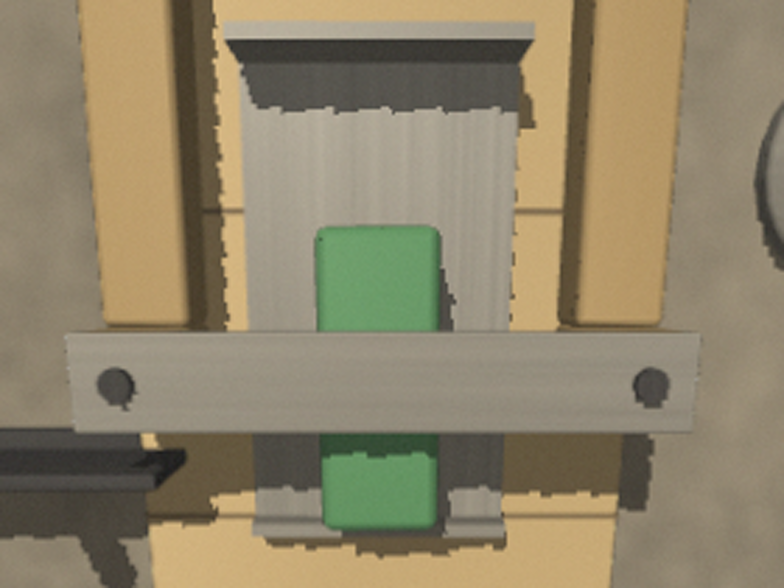

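```bash
python3 - <<'E'
from h import *
import pickle
w,_=pickle.load(open("s15.pkl","rb"))
cw=lambda c:(np.array(c,float)+.5)/2.8+[120,0]-.5
for n,c,z in [("lipoutL",(225,23),.061),("lipoutR",(534,23),.061),("lipinL",(227,39),.061),("lipinR",(532,39),.061),("rimfarL",(66,333),.095),("rimfarR",(700,333),.095),("rimnearL",(71,432),.095),("rimnearR",(693,432),.095),("barfarL",(316,232),.073),("barfarR",(440,232),.073),("tailL",(253,534),.045),("tailR",(503,534),.045)]:
  print(n,np.round(w2b(onz(w,[cw(c)],z)[0]),4))
stat();planb(.09,.0015,.15);planb(.09,.0015,.034)
E
```

```text
lipoutL [0.1208 0.0489]
lipoutR [ 0.1205 -0.0461]
lipinL [0.1163 0.0485]
lipinR [ 0.1161 -0.0457]
rimfarL [0.0293 0.0946]
rimfarR [ 0.0289 -0.0935]
rimnearL [-0.0003  0.0961]
rimnearR [-0.0007 -0.0944]
barfarL [0.0586 0.0213]
barfarR [ 0.0585 -0.0174]
tailL [-0.0479  0.0497]
tailR [-0.0481 -0.0452]
t 14.50 tcp [0.6235 0.0144 0.2005] yaw -0.1188 xdown [-0.002 -0.    -1.   ] F [ 0.9 -0.4 -0.9] gap 0.706 q [-0.16  0.56  1.47 -0.    1.12 -0.04]
-> [ 0.638  0.136  0.15  -0.115] shift [ 2.02 -0.   -4.89] turn [-0.05  0.01  0.02]
-> [ 0.638  0.136  0.034 -0.115] shift [ 6.66  0.   -4.89] turn [-0.05  0.01  0.02]
```

The bay frame is confirmed to about 1 mm. The lip's inner face is at bay x 116 and the cullet end at 58.5, so I'll come down at x ≈ 90.

Emit:
{"fn": "carry_out", "kwargs": {
  "commands": [
    [[0.2,0,-1.5,0,0,0,60],[0.4,0,-3.2,0,0,0,60],[1.2,0,-4.6,0,0,0,60],[2.2,0,-4.85,0,0,0,60],[3,0,-4.85,0,0,0,60]]
  ]
}}

```text
t: 15.0
tcp_pos: [0.6379, 0.1363, 0.1243]
tool_rot: [-0.528, -0.47, 0.529, -0.47]
force: [-0.0, -0.7, -0.5]
finger_gap: 0.703
```

Emit:
{"fn": "carry_out", "kwargs": {
  "commands": [
    [[0,0,0,0,0,0,60],[0.6,0,0,0,0,0,60],[1.2,0,0,0,0,0,60],[1.8,0,0,0,0,0,60],[1.8,0,0,0,0,0,60]]
  ]
}}

```text
t: 15.5
tcp_pos: [0.6365, 0.1354, 0.0786]
tool_rot: [-0.527, -0.47, 0.53, -0.468]
force: [0.3, -0.0, -0.0]
finger_gap: 0.701
```

```bash
python3 - <<'E'
from h import *
stat(); print(w2b(manip.sense()["tcp_pos"]))
w=snap("wrist","w16"); sd=snap("side"); crop(sd,"s16c",220,90,380,210,5)
planb(.088,.0015,.034)
E
```

```text
t 15.50 tcp [0.6365 0.1354 0.0786] yaw -0.1191 xdown [-0.005 -0.    -1.   ] F [ 0.3 -0.  -0. ] gap 0.701 q [ 0.04  0.75  1.47 -0.    0.92  0.16]
[0.08959154 0.00278744]
-> [ 0.638  0.134  0.034 -0.115] shift [ 1.87 -0.01  0.09] turn [-0.04  0.    0.01]
```

View pics/w16.png

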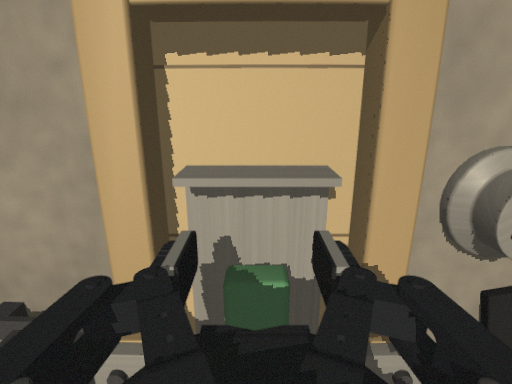

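View pics/s16c.png

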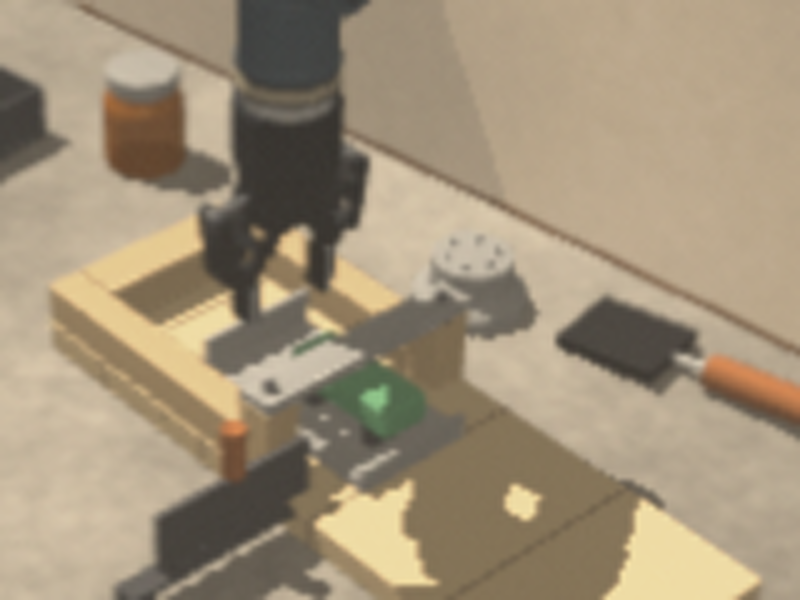

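Emit:
{"fn": "carry_out", "kwargs": {
  "commands": [
    [[0.5,0,0,0,0,0,60],[1.0,0,0,0,0,0,60],[1.5,0,0,0,0,0,60],[1.75,0,0,0,0,0,60],[1.75,0,0,0,0,0,60]]
  ]
}}

```text
t: 16.1
tcp_pos: [0.6371, 0.136, 0.0357]
tool_rot: [-0.528, -0.47, 0.53, -0.469]
force: [-0.5, 0.3, 0.1]
finger_gap: 0.705
```

```bash
python3 - <<'E'
from h import *
w=snap("wrist","w17");
stat(); print(w2b(manip.sense()["tcp_pos"]))
planb(.1965,.0015,.034)
E
```

```text
t 16.15 tcp [0.6378 0.136  0.0366] yaw -0.1183 xdown [-0.002 -0.    -1.   ] F [-0.3 -1.  -0.1] gap 0.707 q [0.04 0.81 1.49 0.   0.84 0.16]
[0.09032385 0.00152782]
-> [ 0.65   0.241  0.034 -0.115] shift [ 0.1  -0.01 -4.25] turn [-0.04  0.    0.02]
```

View pics/w17.png

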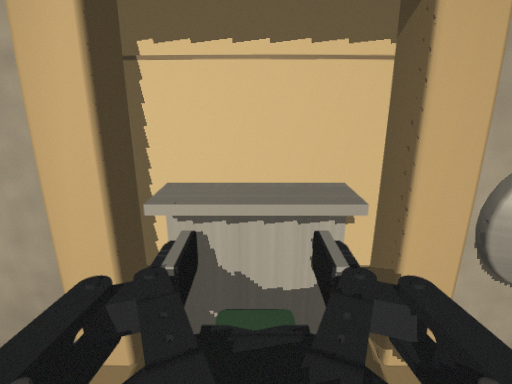

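Emit:
{"fn": "carry_out", "kwargs": {
  "commands": [
    [[0,0,-0.3,0,0,0,60],[0,0,-0.55,0,0,0,60],[0,0,-0.8,0,0,0,60],[0,0,-1.1,0,0,0,60],[0,0,-1.4,0,0,0,60]]
  ]
}}

```text
t: 16.65
tcp_pos: [0.6427, 0.1696, 0.0382]
tool_rot: [-0.528, -0.469, 0.529, -0.471]
force: [-0.3, -5.4, 1.4]
finger_gap: 0.705
```

Emit:
{"fn": "carry_out", "kwargs": {
  "commands": [
    [[0,0,-0.3,0,0,0,60],[0,0,-0.6,0,0,0,60],[0,0,-0.9,0,0,0,60],[0,0,-1.25,0,0,0,60],[0,0,-1.6,0,0,0,60]]
  ]
}}

```text
t: 17.15
tcp_pos: [0.6474, 0.2092, 0.0382]
tool_rot: [-0.528, -0.469, 0.529, -0.471]
force: [-1.5, -6.5, 1.6]
finger_gap: 0.699
```

```bash
python3 - <<'E'
from h import *
w=snap("wrist","w18");
stat(); print(w2b(manip.sense()["tcp_pos"]))
planb(.194,.0015,.036)
E
```

```text
t 17.20 tcp [0.6476 0.2111 0.0382] yaw -0.1168 xdown [ 0.001 -0.001 -1.   ] F [ 0.1 -4.3  2.3] gap 0.702 q [ 0.15  0.84  1.41 -0.    0.9   0.27]
[0.16604463 0.00047231]
-> [ 0.65   0.239  0.036 -0.115] shift [ 0.08 -0.04 -1.12] turn [-0.02  0.02 -0.01]
```

View pics/w18.png

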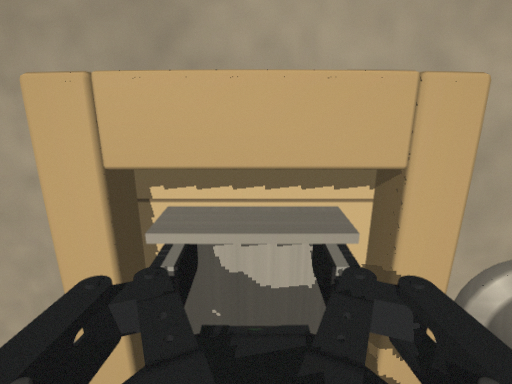

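Emit:
{"fn": "carry_out", "kwargs": {
  "commands": [
    [[0,0,-0.25,0,0,0,60],[0,0,-0.5,0,0,0,60],[0,0,-0.7,0,0,0,60],[0,0,-0.85,0,0,0,60],[0,0,-0.95,0,0,0,60]]
  ]
}}

```text
t: 17.7
tcp_pos: [0.65, 0.2326, 0.0382]
tool_rot: [-0.528, -0.469, 0.529, -0.471]
force: [-1.3, -7.5, 2.1]
finger_gap: 0.705
```

Emit:
{"fn": "carry_out", "kwargs": {
  "commands": [
    [[0,0,-0.05,0,0,0,60],[0,0,-0.1,0,0,0,60],[0,0,-0.14,0,0,0,60],[0,0,-0.17,0,0,0,60],[0,0,-0.2,0,0,0,60]]
  ]
}}

```text
t: 18.2
tcp_pos: [0.6507, 0.2372, 0.0382]
tool_rot: [-0.528, -0.469, 0.529, -0.471]
force: [-0.5, -7.5, 2.2]
finger_gap: 0.703
```

```bash
python3 - <<'E'
from h import *
w=snap("wrist","w19");
stat(); print(w2b(manip.sense()["tcp_pos"]))
E
```

```text
t 18.25 tcp [0.6506 0.2373 0.0382] yaw -0.1174 xdown [-0.    -0.003 -1.   ] F [-0.9 -6.2  2.6] gap 0.700 q [ 0.19  0.85  1.37 -0.    0.92  0.31]
[0.19244016 0.00040236]
```

View pics/w19.png

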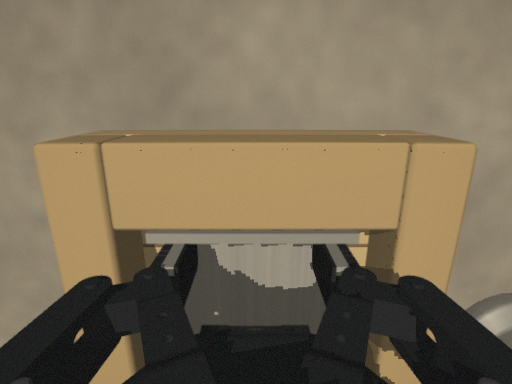

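Nearly there. I'll creep on until the force rises.

Emit:
{"fn": "carry_out", "kwargs": {
  "commands": [
    [[0,0,-0.04,0,0,0,60],[0,0,-0.08,0,0,0,60],[0,0,-0.12,0,0,0,60],[0,0,-0.14,0,0,0,60],[0,0,-0.14,0,0,0,60]]
  ]
}}

```text
t: 18.75
tcp_pos: [0.6507, 0.2376, 0.0383]
tool_rot: [-0.526, -0.468, 0.531, -0.472]
force: [-2.0, -14.2, 4.9]
finger_gap: 0.701
```

Emit:
{"fn": "carry_out", "kwargs": {
  "commands": [
    [[0,0,-0.05,0,0,0,60],[0,0,-0.1,0,0,0,60],[0,0,-0.1,0,0,0,60],[0,0,-0.1,0,0,0,60],[0,0,-0.1,0,0,0,60]]
  ]
}}

```text
t: 19.25
tcp_pos: [0.6507, 0.2377, 0.0383]
tool_rot: [-0.525, -0.468, 0.532, -0.472]
force: [-2.6, -21.2, 6.6]
finger_gap: 0.701
```

```bash
python3 - <<'E'
from h import *
w=snap("wrist","w20"); crop(w,"w20c",100,120,410,300,2.5)
stat(); print(w2b(manip.sense()["tcp_pos"]))
E
```

```text
t 19.30 tcp [0.6506 0.2377 0.0382] yaw -0.1163 xdown [-0.003 -0.012 -1.   ] F [ -3.2 -20.4   6.1] gap 0.702 q [ 0.19  0.85  1.37 -0.01  0.93  0.32]
[0.19278958 0.00045124]
```

View pics/w20c.png

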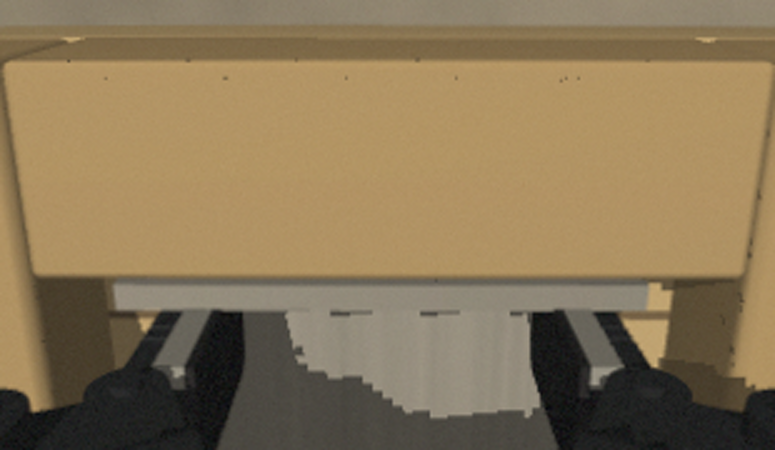

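The lip is flush against the end brick: 21 N with no further motion. I'll back off and rise.

Emit:
{"fn": "carry_out", "kwargs": {
  "commands": [
    [[0,0,0.2,0,0,0,60],[0,0,0.45,0,0,0,60],[-0.6,0,0.6,0,0,0,60],[-2,0,0.6,0,0,0,60],[-3.8,0,0.6,0,0,0,60]]
  ]
}}

```text
t: 19.8
tcp_pos: [0.6479, 0.2305, 0.1323]
tool_rot: [-0.527, -0.471, 0.53, -0.469]
force: [1.2, -0.2, -0.4]
finger_gap: 0.709
```

Emit:
{"fn": "carry_out", "kwargs": {
  "commands": [
    [[-1.5,0,0.5,0,0,0,60],[-3,0,2,0,0,0,60],[-3.6,0,4,0,0,0,60],[-3.6,-0.5,6,0,0,0,60],[-3.6,-1,8,0,0,0,60]]
  ]
}}

```text
t: 20.3
tcp_pos: [0.6043, 0.0409, 0.2252]
tool_rot: [0.53, 0.469, -0.527, 0.471]
force: [0.6, -0.1, 0.2]
finger_gap: 0.7
```

```bash
python3 - <<'E'
from h import *
import pickle
stat(); print(w2b(manip.sense()["tcp_pos"]))
w=snap("wrist","w21"); sd=snap("side"); crop(sd,"s21c",220,90,380,210,5); pickle.dump((w,sd),open("s21.pkl","wb"))
E
```

```text
t 20.30 tcp [0.6043 0.0409 0.2252] yaw -0.1165 xdown [ 0.005 -0.    -1.   ] F [ 0.6 -0.1  0.2] gap 0.700 q [-0.12  0.51  1.49  0.    1.14 -0.  ]
[-0.00794942  0.02389949]
```

View pics/w21.png

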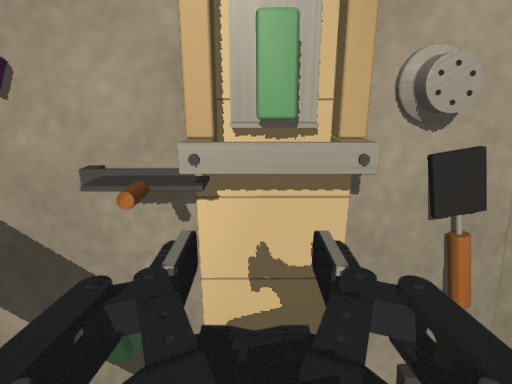

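View pics/s21c.png

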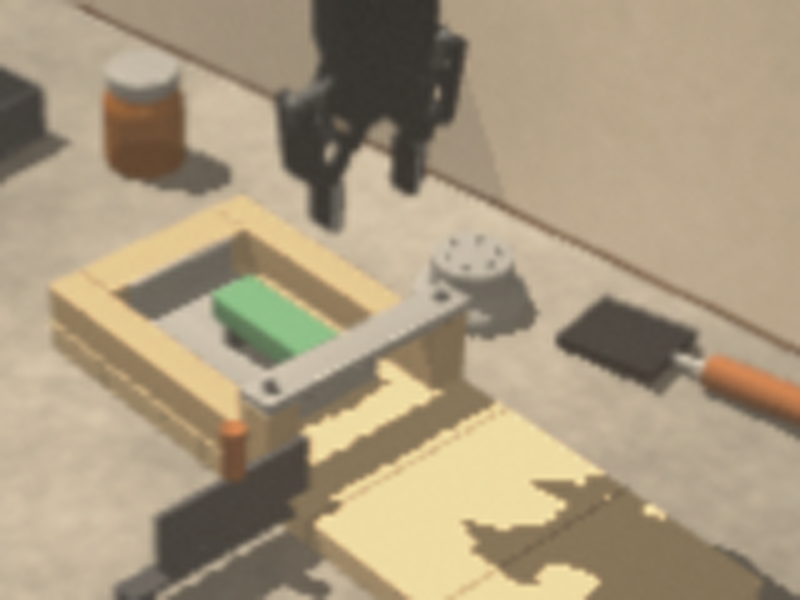

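The sled is home with the bar on its ridges. The handle top is at wrist pixel (126,200) and side pixel (266.6,175.4); I'll triangulate it.

```bash
python3 - <<'E'
from h import *
import pickle
from scipy.optimize import least_squares
w,sd=pickle.load(open("s21.pkl","rb")); w15,_=pickle.load(open("s15.pkl","rb"))
crop(w,"w21c",60,150,220,230,4.8)
obs=[(w,(126,200)),(sd,(266.5,175.2))]
f=lambda p:np.concatenate([proj(s,p)[0]-u for s,u in obs])
r=least_squares(f,[.48,.04,.115]);print(r.x,w2b(r.x),r.fun)
print("wrist only",w2b(onz(w,[(126,200)],.115)[0]),w2b(onz(w15,[(86,183)],.115)[0]))
stat();planb(-.02,.14,.16);planb(-.02,.14,.078)
E
```

```text
[0.48646588 0.04176343 0.11383902] [-0.02063451  0.14109925] [ 0.15136379  0.13529713 -0.73235893 -0.08741111]
wrist only [-0.02011814  0.14069084] [-0.02054568  0.13993137]
t 20.40 tcp [0.6021 0.0372 0.2241] yaw -0.1235 xdown [-0.    -0.002 -1.   ] F [-0.1  0.5 -0.8] gap 0.704 q [-0.12  0.51  1.5  -0.    1.14  0.  ]
-> [ 0.488  0.042  0.16  -0.115] shift [ 2.56 -4.57  0.36] turn [-0.1   0.02 -0.  ]
-> [ 0.488  0.042  0.078 -0.115] shift [ 5.84 -4.57  0.35] turn [-0.1   0.02 -0.  ]
```

View pics/w21c.png

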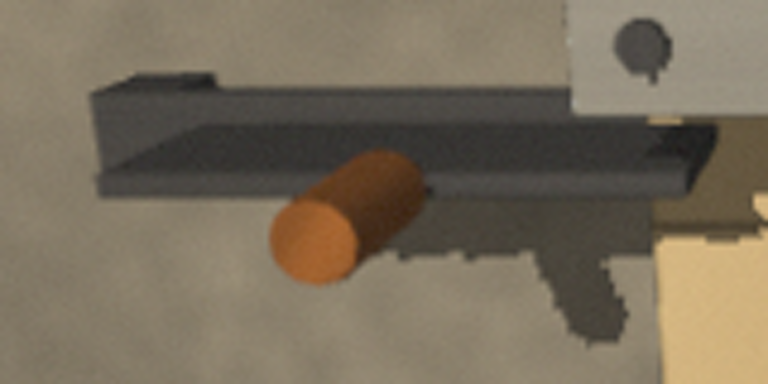

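Handle at bay (−20, 140.5) mm, so the joint is at about 0.02. I'll approach it with the jaws along the slide direction.

Emit:
{"fn": "carry_out", "kwargs": {
  "commands": [
    [[0,-1.6,0.1,-0.1,0,0,60],[0.3,-3,0.2,-0.1,0,0,60],[1,-4.3,0.35,-0.1,0,0,60],[2,-4.6,0.35,-0.1,0,0,60],[2.4,-4.6,0.35,-0.1,0,0,60]]
  ]
}}

```text
t: 20.9
tcp_pos: [0.4864, 0.048, 0.162]
tool_rot: [-0.526, -0.473, 0.527, -0.471]
force: [-0.3, -0.9, -1.3]
finger_gap: 0.703
```

Emit:
{"fn": "carry_out", "kwargs": {
  "commands": [
    [[0,0,0,0,0,0,60],[0.5,0,0,0,0,0,60],[0.8,0,0,0,0,0,60],[0.8,0,0,0,0,0,60],[0.8,0,0,0,0,0,60]]
  ]
}}

```text
t: 21.4
tcp_pos: [0.4895, 0.0465, 0.1429]
tool_rot: [0.527, 0.472, -0.526, 0.472]
force: [-0.4, -0.2, 0.6]
finger_gap: 0.706
```

```bash
python3 - <<'E'
from h import *
stat(); print(w2b(manip.sense()["tcp_pos"]))
w=snap("wrist","w22"); sd=snap("side"); crop(sd,"s22c",220,90,380,210,5)
planb(-.0203,.1405,.081)
E
```

```text
t 21.40 tcp [0.4895 0.0465 0.1429] yaw -0.1095 xdown [ 0.001 -0.    -1.   ] F [-0.4 -0.2  0.6] gap 0.706 q [-0.13  0.49  1.85  0.    0.8  -0.02]
[-0.01561531  0.13866705]
-> [ 0.487  0.042  0.081 -0.115] shift [ 2.48 -0.07  0.18] turn [ 0.06 -0.   -0.02]
```

View pics/w22.png

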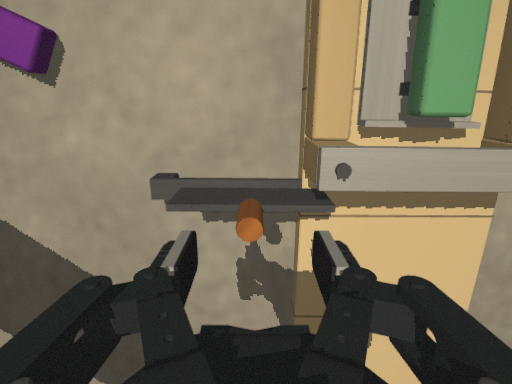

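View pics/s22c.png

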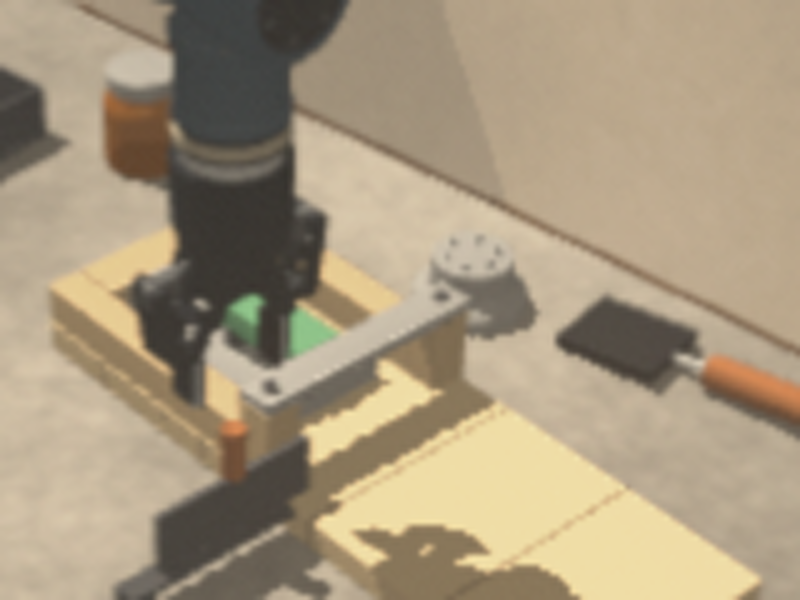

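Emit:
{"fn": "carry_out", "kwargs": {
  "commands": [
    [[0.3,-0.07,0.19,0.06,0,0,60],[1,-0.07,0.19,0.06,0,0,60],[1.7,-0.07,0.19,0.06,0,0,60],[2.3,-0.07,0.19,0.06,0,0,60],[2.45,-0.07,0.19,0.06,0,0,60]]
  ]
}}

```text
t: 22.0
tcp_pos: [0.4851, 0.0417, 0.0798]
tool_rot: [-0.527, -0.471, 0.529, -0.469]
force: [0.3, -0.2, 0.6]
finger_gap: 0.7
```

Emit:
{"fn": "carry_out", "kwargs": {
  "commands": [
    [[0,0,0,0,0,0,50],[0,0,0,0,0,0,30],[0,0,0,0,0,0,10],[0,0,0,0,0,0,10],[0,0,0,0,0,0,10]]
  ],
  "force": 30
}}

```text
t: 22.5
tcp_pos: [0.4866, 0.0419, 0.082]
tool_rot: [0.528, 0.47, -0.528, 0.471]
force: [-1.0, -0.7, 5.7]
finger_gap: 0.204
```

```bash
python3 - <<'E'
from h import *
stat(); print(w2b(manip.sense()["tcp_pos"]))
w=snap("wrist","w23"); sd=snap("side"); crop(sd,"s23c",220,90,380,210,5)
planb(-.0203,0,.081)
E
```

```text
t 22.50 tcp [0.4866 0.0419 0.082 ] yaw -0.1147 xdown [ 0.001 -0.    -1.   ] F [-1.  -0.7  5.7] gap 0.204 q [-0.14  0.6   1.9  -0.    0.64 -0.03]
[-0.02052325  0.14096069]
-> [ 0.627  0.026  0.081 -0.115] shift [ 0.05  5.64 -0.01] turn [ 0.    0.   -0.01]
```

View pics/w23.png

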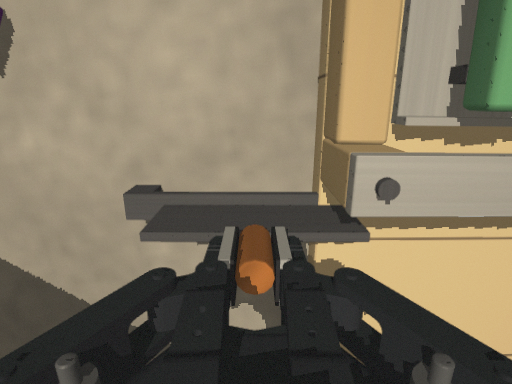

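View pics/s23c.png

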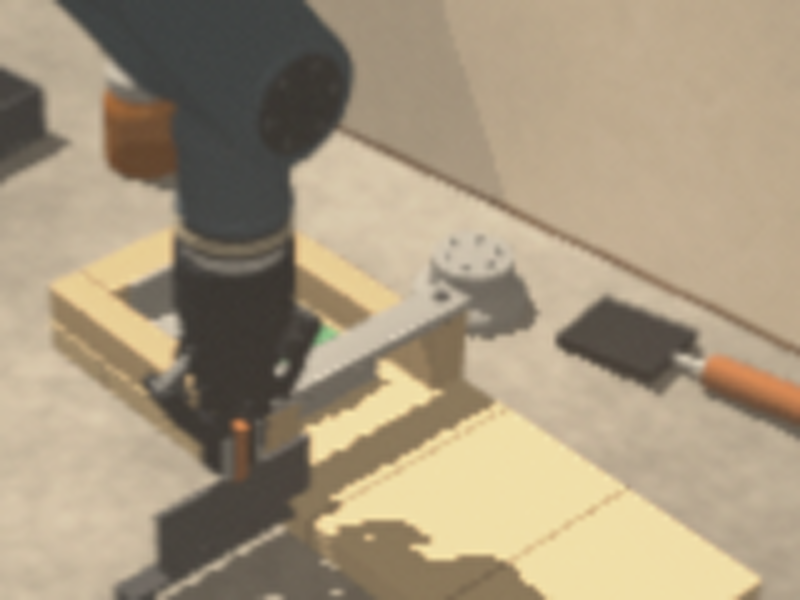

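The handle is gripped (17 mm opening). I'll slide it.

Emit:
{"fn": "carry_out", "kwargs": {
  "commands": [
    [[0,0.2,0,0,0,0,10],[0,0.5,0,0,0,0,10],[0,0.85,0,0,0,0,10],[0,1.2,0,0,0,0,10],[0,1.6,0,0,0,0,10]]
  ]
}}

```text
t: 23.1
tcp_pos: [0.5255, 0.0373, 0.082]
tool_rot: [-0.527, -0.471, 0.528, -0.47]
force: [-2.7, 0.0, 6.5]
finger_gap: 0.201
```

```bash
python3 - <<'E'
from h import *
stat(); print(w2b(manip.sense()["tcp_pos"]))
planb(-.0205,0,.082)
E
```

```text
t 23.10 tcp [0.5255 0.0373 0.082 ] yaw -0.1144 xdown [-0.001 -0.    -1.   ] F [-2.7  0.   6.5] gap 0.201 q [-0.14  0.63  1.8  -0.    0.71 -0.03]
[-0.02060532  0.10181066]
-> [ 0.627  0.026  0.082 -0.115] shift [-0.    4.07 -0.  ] turn [0.   0.   0.01]
```

Emit:
{"fn": "carry_out", "kwargs": {
  "commands": [
    [[0,0.4,0,0,0,0,10],[0,0.8,0,0,0,0,10],[0,1.2,0,0,0,0,10],[0,1.6,0,0,0,0,10],[0,2.0,0,0,0,0,10]]
  ]
}}

```text
t: 23.6
tcp_pos: [0.5754, 0.0315, 0.082]
tool_rot: [-0.527, -0.471, 0.528, -0.47]
force: [-2.9, -1.2, 6.0]
finger_gap: 0.198
```

Emit:
{"fn": "carry_out", "kwargs": {
  "commands": [
    [[0,0.4,0,0,0,0,10],[0,0.75,0,0,0,0,10],[0,1.1,0,0,0,0,10],[0,1.4,0,0,0,0,10],[0,1.7,0,0,0,0,10]]
  ]
}}

```text
t: 24.1
tcp_pos: [0.6177, 0.0264, 0.082]
tool_rot: [-0.527, -0.471, 0.528, -0.471]
force: [-3.0, -1.3, 5.4]
finger_gap: 0.204
```

```bash
python3 - <<'E'
from h import *
stat(); print(w2b(manip.sense()["tcp_pos"]))
planb(-.0205,0,.082)
E
```

```text
t 24.10 tcp [0.6177 0.0264 0.082 ] yaw -0.1145 xdown [-0.001 -0.001 -1.   ] F [-3.  -1.3  5.4] gap 0.204 q [-0.14  0.71  1.56 -0.    0.87 -0.02]
[-0.02081839  0.00894557]
-> [ 0.627  0.026  0.082 -0.115] shift [ 0.    0.36 -0.01] turn [0.   0.01 0.01]
```

Emit:
{"fn": "carry_out", "kwargs": {
  "commands": [
    [[0,0.12,0,0,0,0,10],[0,0.22,0,0,0,0,10],[0,0.3,0,0,0,0,10],[0,0.36,0,0,0,0,10],[0,0.4,0,0,0,0,10]]
  ]
}}

```text
t: 24.6
tcp_pos: [0.6261, 0.0255, 0.082]
tool_rot: [-0.527, -0.471, 0.529, -0.47]
force: [-6.6, -0.4, 9.1]
finger_gap: 0.205
```

Emit:
{"fn": "carry_out", "kwargs": {
  "commands": [
    [[0,0.04,0,0,0,0,10],[0,0.08,0,0,0,0,10],[0,0.12,0,0,0,0,10],[0,0.12,0,0,0,0,10],[0,0.12,0,0,0,0,10]]
  ]
}}

```text
t: 25.1
tcp_pos: [0.626, 0.0255, 0.082]
tool_rot: [-0.525, -0.473, 0.53, -0.468]
force: [-10.3, -1.0, 12.5]
finger_gap: 0.202
```

```bash
python3 - <<'E'
from h import *
stat(); print(w2b(manip.sense()["tcp_pos"]))
E
```

```text
t 25.10 tcp [0.626  0.0255 0.082 ] yaw -0.114 xdown [-0.01  0.   -1.  ] F [-10.3  -1.   12.5] gap 0.202 q [-0.14  0.72  1.53 -0.    0.89 -0.02]
[-0.0208051   0.00057511]
```

Emit:
{"fn": "carry_out", "kwargs": {
  "commands": [
    [[0,0.1,0,0,0,0,10],[0,0.15,0,0,0,0,10],[0,0.15,0,0,0,0,10],[0,0.15,0,0,0,0,10],[0,0.15,0,0,0,0,10]]
  ]
}}

```text
t: 25.6
tcp_pos: [0.626, 0.0255, 0.0819]
tool_rot: [-0.523, -0.475, 0.532, -0.466]
force: [-18.1, -1.2, 17.3]
finger_gap: 0.203
```

At the stop: 18 N with no motion. I'll release and rise.

Emit:
{"fn": "carry_out", "kwargs": {
  "commands": [
    [[0,0,0,0,0,0,30],[0,-0.1,0,0,0,0,45],[0,-0.25,0,0,0,0,50],[0,-0.3,0,0,0,0,50],[0,-0.3,0,0,0,0,50]]
  ]
}}

```text
t: 26.1
tcp_pos: [0.627, 0.0258, 0.081]
tool_rot: [-0.528, -0.471, 0.528, -0.47]
force: [-0.7, -0.4, 0.8]
finger_gap: 0.59
```

```bash
python3 - <<'E'
from h import *
stat(); print(w2b(manip.sense()["tcp_pos"])); snap("wrist","w24")
E
```

```text
t 26.10 tcp [0.627  0.0258 0.081 ] yaw -0.1148 xdown [-0.  0. -1.] F [-0.7 -0.4  0.8] gap 0.590 q [-0.14  0.72  1.54  0.    0.88 -0.02]
[-0.02041447 -0.00033333]
```

View pics/w24.png

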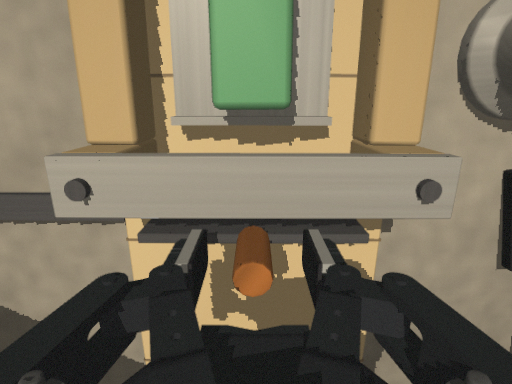

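Emit:
{"fn": "carry_out", "kwargs": {
  "commands": [
    [[-0.8,0,0,0,0,0,50],[-2,0,0,0,0,0,50],[-3.5,0,0,0,0,0,50],[-5,0,0,0,0,0,50],[-6,0,1,0,0,0,50]]
  ]
}}

```text
t: 26.65
tcp_pos: [0.6256, 0.0029, 0.2342]
tool_rot: [0.528, 0.47, -0.526, 0.472]
force: [0.8, -0.6, -0.4]
finger_gap: 0.583
```

Emit:
{"fn": "carry_out", "kwargs": {
  "commands": [
    [[0,0,2,0,0,0,50],[0,0,4,0,0,0,50],[0,0,6,0,0,0,50],[0,0,7,0,0,0,50],[0,0,7,0,0,0,50]]
  ]
}}

```text
t: 27.15
tcp_pos: [0.6041, -0.1774, 0.2312]
tool_rot: [-0.529, -0.468, 0.529, -0.47]
force: [0.6, 0.8, -0.3]
finger_gap: 0.585
```

```bash
python3 - <<'E'
from h import *
import pickle
s=snap("top","t25"); sd=snap("side","s25"); w=snap("wrist","w25"); stat()
crop(s,"t25c",40,90,380,310,2.3); crop(sd,"s25c",220,120,350,215,6); pickle.dump((w,s,sd),open("s25.pkl","wb"))
E
```

```text
t 27.30 tcp [ 0.6041 -0.1723  0.231 ] yaw -0.1149 xdown [-0.     0.001 -1.   ] F [ 0.5  0.2 -0.3] gap 0.590 q [-0.46  0.53  1.42  0.    1.19 -0.34]
```

View pics/t25c.png

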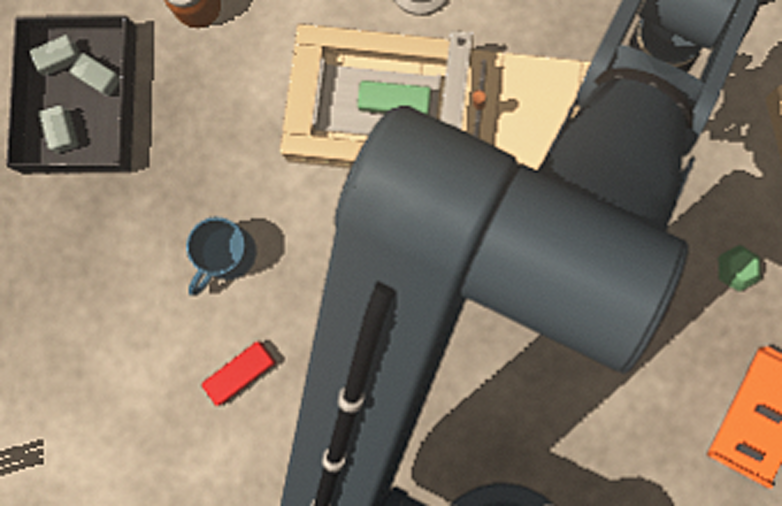

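View pics/s25c.png

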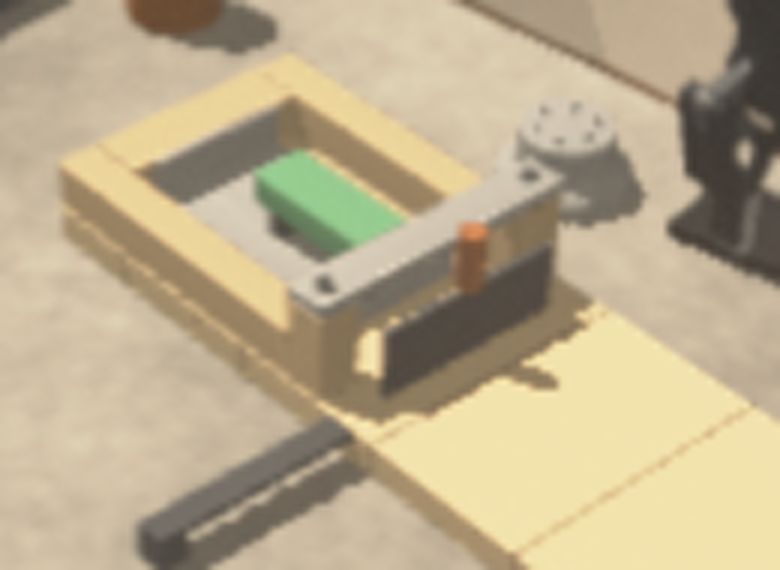

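View pics/w25.png

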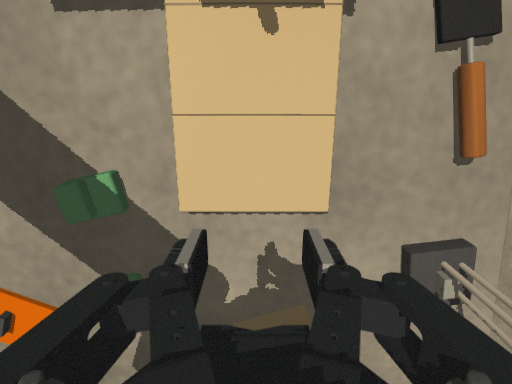

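```bash
python3 - <<'E'
from h import *
import pickle
from scipy.optimize import least_squares
w,sd0=pickle.load(open("s21.pkl","rb")); crop(w,"w21d",210,0,340,150,4)
_,s,sd=pickle.load(open("s25.pkl","rb"))
obs=[(s,((480.5)/2.3+40-.5+.2,(98.5)/2.3+90-.5+.2)),(sd,((474)/6+220-.5,(230)/6+120-.5))]
r=least_squares(lambda p:np.concatenate([proj(a,p)[0]-u for a,u in obs]),[.62,.02,.115]);print("handle",w2b(r.x),r.x[2],r.fun)
E
```

```text
handle [-0.0246754   0.00353766] 0.1178845073041361 [ 0.41243288 -0.46543619 -0.66019202  0.13443816]
```

View pics/w21d.png

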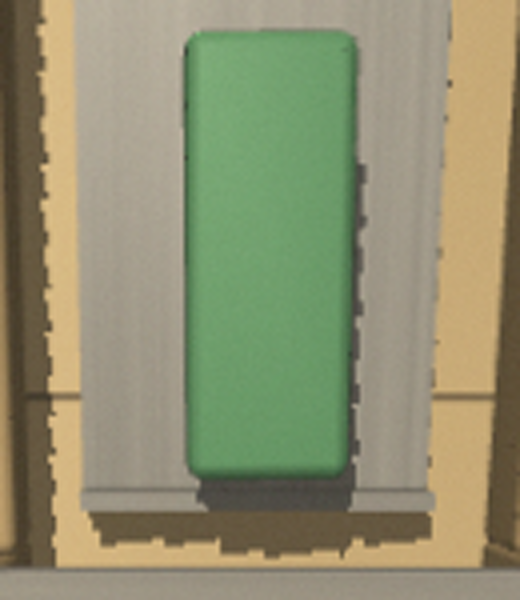

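```bash
python3 - <<'E'
from h import *
import pickle
w,_=pickle.load(open("s21.pkl","rb"))
c=lambda p:(np.array(p,float)+.5)/4+[210,0]-.5
for n,p,z in [("tailL",(82,511),.045),("tailR",(434,509),.045),("barfarL",(190,32),.073),("barfarR",(352,32),.073),("barnearL",(190,474),.073),("barnearR",(345,474),.073)]: print(n,np.round(w2b(onz(w,[c(p)],z)[0]),4))
print(manip.sense()["t"])
manip.sign_off()
E
```

```text
tailL [0.039  0.0494]
tailR [ 0.0395 -0.046 ]
barfarL [0.1472 0.0206]
barfarR [ 0.1473 -0.0158]
barnearL [0.05   0.0205]
barnearR [ 0.05   -0.0175]
27.3
the job is handed in; nothing more can be done
```

The cullet is on the sled, the sled is home against the end brick, and the damper is shut. I handed the job in at 27.3 s; no verdict is given.

**What I did:**
- I gripped the green bar and laid it lengthwise on the two ridges. I told it from the purple and red look-alikes by colour and shape.
- I pushed the sled by its tail until the front lip was past the rim bar. Then I came down behind the bar and pushed the inside of the lip until it stopped against the end brick, at 21 N with no further motion.
- I gripped the damper handle and slid it to its stop, at 18 N with no further motion.

**Last checks:**

| Check | Measured | Expected |
|---|---|---|
| Sled tail, bay x | 39–39.5 mm (before the damper was slid) | 40 mm |
| Cullet middle, bay x | about 99 mm, about 2 mm off the sled's centreline at most | 100 mm |
| Damper handle, bay y | 0.6 mm at the stop | 0 mm |

- **Cullet:** the last side view shows it flat on the sled.
- **Bystanders:** I never touched them. The last pictures show the cup, the lump and the step cullet, with nothing to suggest they moved, but I did not re-measure them.
- **Disagreement:** the top and side cameras differ from the wrist camera by about 4 mm. They put the shut handle at bay y = 3.5 mm. The same offset appeared when I measured the sled, so I relied on the wrist camera and the contact forces.

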